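Unstack the microscope accessories into their trays

TASK

The accessories of the dental microscope have been left piled up on the bench. Take the pile apart from the top down, one piece at a time, and set each gently and upright, never dropping or tipping it, flat inside the tray made for its shape and size: the small pot in the small round tray, the oblong case in the oblong tray (long side along long side), the lens in the large round tray, the square box in the square tray. Leave the carton and the tub of teeth where they are.

Things in the scene. Friction and masses are not known exactly. Their poses are not given: they have to be found in the camera images.
- pot_mid (a point): small steel pot, an upright cylinder 30 mm in diameter and 34 mm high, top of the pile; the point is its centre, 17 mm above its underside; z is its axis, up
- case_mid (a point): oblong white plastic case, 52 mm along its x, 34 mm along its y, 34 mm high, second from the top of the pile, turned any way; the point is its centre, 17 mm above its underside; z up
- lens_mid (a point): objective lens in a closed black barrel, an upright cylinder 56 mm in diameter and 36 mm high with a flat top, third from the top of the pile; the point is its centre, 18 mm above its underside; z is its axis, up
- burbox_mid (a point): square aluminium instrument box with its lid shut (the lid does not open), 64 mm along its x and y, 38 mm high, bottom of the pile, on the bench; the point is its centre, 19 mm above its underside; z up. The four pieces weigh between 50 and 370 g each; the pile is 142 mm high, its pieces centred on one another to a few millimetres
- tray_small: small round tray, 46 mm inner diameter, 54 mm outer; all four trays are fixed to the bench, of the same grey plastic, with a 3 mm floor and a 4 mm wide rim whose top is 8 mm above the bench; origin: centre of its underside, on the bench; z up
- tray_oblong: oblong tray, inside 68 mm along its x and 50 mm along its y (outside 76 by 58 mm); all four trays are fixed to the bench, of the same grey plastic, with a 3 mm floor and a 4 mm wide rim whose top is 8 mm above the bench; origin: centre of its underside, on the bench; z up
- tray_round: large round tray, 72 mm inner diameter, 80 mm outer; all four trays are fixed to the bench, of the same grey plastic, with a 3 mm floor and a 4 mm wide rim whose top is 8 mm above the bench; origin: centre of its underside, on the bench; z up
- tray_square: square tray, inside 80 by 80 mm along its x and y (outside 88 by 88 mm); all four trays are fixed to the bench, of the same grey plastic, with a 3 mm floor and a 4 mm wide rim whose top is 8 mm above the bench; origin: centre of its underside, on the bench; z up
- tub: bystander: clear plastic tub holding resin teeth, 60 mm along its x, 80 mm along its y, 30 mm high, loose; origin: centre of its underside
- carton: bystander: white and green cardboard carton lying flat, 80 mm along its x, 160 mm along its y, 70 mm high, loose; origin: centre of its underside
Not all that is in view belongs to the job. There is more than one size of the part that bears pot_mid; the job needs the smallest.

How it is judged:
By the outcome, as a careful person would: the job done as asked, in the order asked, and still so for the second after the job is handed in, with the robot touching nothing.
It also fails if it takes over 109 s, if anything falls off the work surface, if the arm or the gripper's body presses on something with over 40 N, if the wrist force passes 120 N, or if a joint passes its speed limit or range.

ROBOT

A 7-joint arm with a two-finger parallel gripper is mounted at the origin on the work surface. World frame = base frame: x ahead of the robot, y to its left, z up, the work surface at z = 0. Lengths are in m, angles in rad, forces in N, time in s.
With the tool pointing down it reaches from about 0.4 to 0.875 m from the base axis. Payload 19.3 kg.
Tool frame: the origin (TCP) lies at the very end of the fingers, on their centre line; the grasp point (between the pads) lies 19 mm behind it; z points along the fingers, y is the line along which they close (so a half turn about z gives the same grasp; the last joint's range is limited). The gripper opens to 85 mm and grips with 20 to 120 N. Pads are 22 mm wide; open, the fingers measure 114 mm over their backs; the gripper's body (76 mm by 85 mm) begins 54 mm behind the grasp point. The pads swing forward as they close: fully open they stand 13 mm farther back than shut.
Start: joints at [1.174, 0.521, -0.036, 1.599, 0.021, 1.021, -0.113], TCP at [0.201, -0.592, 0.206] pointing down, gripper open.
Joint ranges: [-2.91, 2.91], [-0.3, 2.13], [-1.5, 1.42], [0.17, 2.43], [-1.26, 4.41], [0.16, 1.93], [-2.52, 2.52]. Speed limits (rad/s): [1.89, 1.89, 2.39, 2.39, 3.01, 3.01, 3.01].

INTERFACE

Orientations are given as [roll, pitch, yaw] about the fixed x, y, z axes, in that order (R = Rz(yaw) Ry(pitch) Rx(roll)).
In Python, from workcell import bot gives the robot as it stands.
- The arm moves only by the tool servo_tool, never from a script. Its argument "plan" is a list of rows, each a list of 7 numbers: the finger opening in cm, from 0 to 8.54, then the shift along the tool's x, y, z in cm, then the turn, a rotation vector about the tool's x, y, z in degrees. In form: [[fingers, x, y, z, wx, wy, wz], ...]. A call has 1 to 10 rows; each row is the pose to reach, as a shift and turn from the pose commanded when the call began, along the tool's axes at that moment; what a row does not reach only later rows make up. A row lasts 1/10 s, in which the tool goes at most 50 mm and 8.59 degrees, less where a joint would pass 70% of its speed; a pose out of reach is approached as far as the arm can. A call with a gripper value outside its range is refused whole. The fingers move at their own pace and stop on an object; "force" is the grip in N (left out, the last holds). Time passes only in rows, so rows that repeat a pose let the fingers close. It gives the time, the measured TCP pose, the force, the opening and the grip force at its end, in the units of the state.
- bot.observe(): the state, without advancing time (a new reading comes with each control period).
- bot.grab_frame(name): name is "side" or "top"; returns a dict with "frame" (400x640x3 uint8, blue, green, red), "mtx" (3x3 intrinsics, pixels), "R" (3x3) and "t" (3): a world point X has camera coordinates R X + t. Camera axes: x right, y down, z forward; pixel columns grow to the right and rows downward; lengths in m; the calibration is good to about 2 mm. A picture is of the moment at which its call begins. There is no depth.
- bot.job_done(): hands the job in; it is judged then, once.
The state is a dict: "clock": time; "qpos": joint angles; "qd": joint speeds; "joint_efforts": joint torques, N m; "position": TCP position; "tool_rot": TCP orientation; "force": force on the tool from outside, world axes, zero at the start; "moment": the same for the moment, N m; "grip_width": finger opening in m; "finger_force": force on a finger pad.
Only numpy, scipy, OpenCV 4.12 (cv2) and the standard library are available. Lean on these libraries where they do the work, as an engineer would, in place of code of your own. Each camera call takes 0.05 s, during which the arm holds its last target. There are 200 camera calls.

## Working session

There is one attempt and no reset: what is moved stays moved. The work goes in short steps, Python scripts to look and compute and a tool call to move; the robot and the scene stay as the last step left them, time stands still between calls to the robot, and variables do not carry over. Pictures are saved under pics/ and viewed, at most 14 in all, crops included, and the job is handed in when it is done.

Besides the shell and the picture viewer there is one more tool, called after "Emit:" in YAML: its name, and indented under it one key for each argument. servo_tool: Moves the arm, as the interface text tells. Its arguments: {"type":"object","properties":{"plan":{"type":"array","items":{"type":"array","items":{"type":"number"}}},"force":{"type":"number"}},"required":["plan"]}

```bash
mkdir -p pics
python3 - <<'E'
from workcell import bot
import cv2, numpy as np, pickle
s=bot.observe(); print(s)
for n in("side","top"):
    f=bot.grab_frame(n); cv2.imwrite(f"pics/{n}0.png",f["frame"]); pickle.dump(f,open(f"{n}0.pkl","wb")); print(n,f["mtx"],f["R"],f["t"],-f["R"].T@f["t"])
E
```

```text
{'clock': 0.0, 'qpos': array([ 1.17379328,  0.52204619, -0.03630728,  1.59996324,  0.02122397,
        1.02108088, -0.11276434]), 'qd': array([-0.00123409,  0.00129657, -0.00071337,  0.00159634,  0.00120122,
        0.0011458 ,  0.00056115]), 'joint_efforts': array([ 2.82152563e-03, -9.27092314e+01,  1.98036723e+00, -3.69930124e+01,
        1.77401322e-02,  8.25597032e-03, -2.86361910e-05]), 'position': array([ 0.20047345, -0.5916166 ,  0.20502195]), 'tool_rot': array([-3.14048566e+00,  1.07833781e-04,  3.26823080e-01]), 'force': array([ 0.03441263,  0.04428364, -0.45022532]), 'moment': array([0.04322233, 0.02064323, 0.00509846]), 'finger_force': 0.0, 'grip_width': 0.08557749041116079}
side [[513.38269825   0.         320.08273762]
 [  0.         513.38269825 205.32751649]
 [  0.           0.           1.        ]] [[-0.87493718 -0.4840874   0.01201367]
 [-0.25891857  0.44671494 -0.85639182]
 [ 0.4092018  -0.7523996  -0.51618672]] [0.51194527 0.21230618 1.19776308] [0.01276316 1.05418237 0.79393633]
top [[378.37054237   0.         317.23887265]
 [  0.         378.37054237 198.24461857]
 [  0.           0.           1.        ]] [[-2.45107633e-02 -9.99692247e-01 -3.82540725e-03]
 [-9.87036901e-01  2.48072369e-02 -1.58564675e-01]
 [ 1.58610774e-01 -1.10723098e-04 -9.87341182e-01]] [0.03690423 0.59538489 1.04541906] [0.42275668 0.02223877 1.12673347]
```

View pics/side0.png

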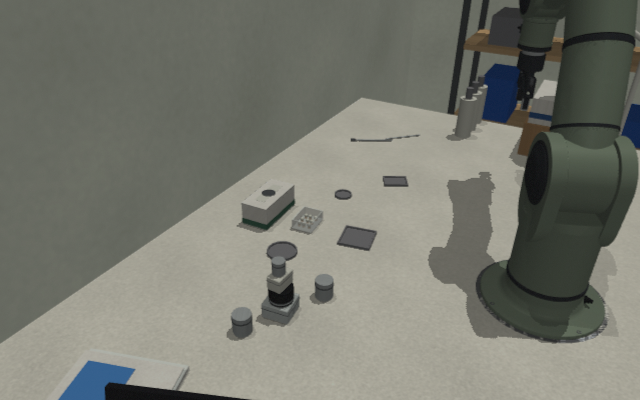

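View pics/top0.png

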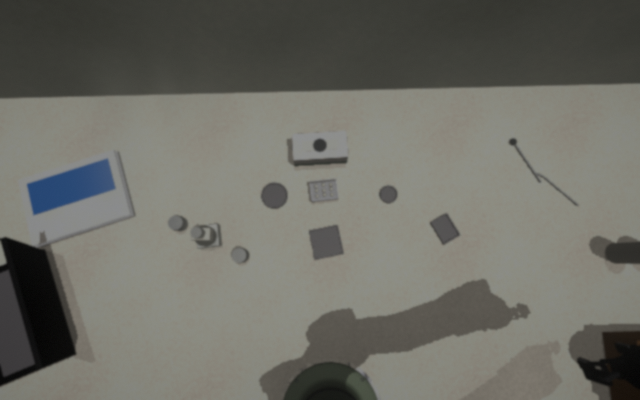

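The side view shows the pile at (280,290). Loose pots stand at (241,322) and (324,288). In the top view the pile is at (205,235), the loose pots at (177,222) and (240,255), and the trays at (274,195) large round, (326,242) square, (388,194) small round and (445,229) oblong. The tub is at (323,190) and the carton at (319,147).

The pot candidates are the pile top (side 279,262) and the two loose ones. The one on the pile fits ("top of the pile", and the smallest). I'll confirm that in a crop.

```bash
cat > h.py <<'E'
import numpy as np, cv2, pickle
def ray(f,uv,z):
    d=f["R"].T@np.linalg.inv(f["mtx"])@np.r_[uv,1.]; c=-f["R"].T@f["t"]
    return c+d*(z-c[2])/d[2]
def proj(f,X):
    p=f["mtx"]@(f["R"]@np.asarray(X)+f["t"]); return p[:2]/p[2]
def warp(f,z,x0,x1,y0,y1,s):
    "plane-z ortho picture; rows = -x, cols = -y, s px per m"
    P=np.float32([[x1,y1],[x1,y0],[x0,y0],[x0,y1]])
    src=np.float32([proj(f,[*p,z]) for p in P]); w,h=(y1-y0)*s,(x1-x0)*s
    return cv2.warpPerspective(f["frame"],cv2.getPerspectiveTransform(src,np.float32([[0,0],[w,0],[w,h],[0,h]])),(int(w),int(h)),flags=cv2.INTER_CUBIC)
E
python3 - <<'E'
from h import *
t=pickle.load(open("top0.pkl","rb")); s=pickle.load(open("side0.pkl","rb"))
g=cv2.cvtColor(t["frame"],cv2.COLOR_BGR2GRAY)
for n,(u,v) in dict(round=(274,195),square=(326,242),small=(388,194),obl=(445,229)).items():
    r=26; c=g[v-r:v+r,u-r:u+r]; 
    c=cv2.resize(c,None,fx=4,fy=4,interpolation=cv2.INTER_CUBIC)
    _,m=cv2.threshold(c,0,255,cv2.THRESH_OTSU+cv2.THRESH_BINARY_INV)
    cs,_=cv2.findContours(m,cv2.RETR_EXTERNAL,cv2.CHAIN_APPROX_NONE)
    k=min((k for k in cs if cv2.contourArea(k)>1500),key=lambda k:np.linalg.norm(k.reshape(-1,2).mean(0)-r*4))
    pts=np.array([ray(t,((p+.5)/4-.5+[u-r,v-r]),.006)[:2] for p in k.reshape(-1,2)],np.float32)
    print(n,cv2.minAreaRect(pts*1000), "th of long etc; reach",np.hypot(*pts.mean(0)))
a=t["frame"][195:280,150:270]; b=s["frame"][245:345,220:345]
a=cv2.resize(a,(700,496)[:2] if 0 else (480,340),interpolation=cv2.INTER_CUBIC)
cv2.imwrite("pics/ctop.png",cv2.resize(t["frame"][195:280,150:270],(780,553),interpolation=cv2.INTER_CUBIC))
cv2.imwrite("pics/cside.png",cv2.resize(s["frame"][245:345,225:345],(720,600),interpolation=cv2.INTER_CUBIC))
E
```

```text
round ((615.5375366210938, 151.8439178466797), (80.98881530761719, 80.77479553222656), 76.03706359863281) th of long etc; reach 0.63412625
square ((472.358642578125, 0.8714981079101562), (90.56063842773438, 91.17842864990234), 9.99101448059082) th of long etc; reach 0.47201568
small ((611.2552490234375, -190.31231689453125), (55.322509765625, 55.88224792480469), 42.42914962768555) th of long etc; reach 0.6398366
obl ((503.4421691894531, -351.40765380859375), (79.14283752441406, 63.43427276611328), 28.090309143066406) th of long etc; reach 0.6136648
```

View pics/ctop.png

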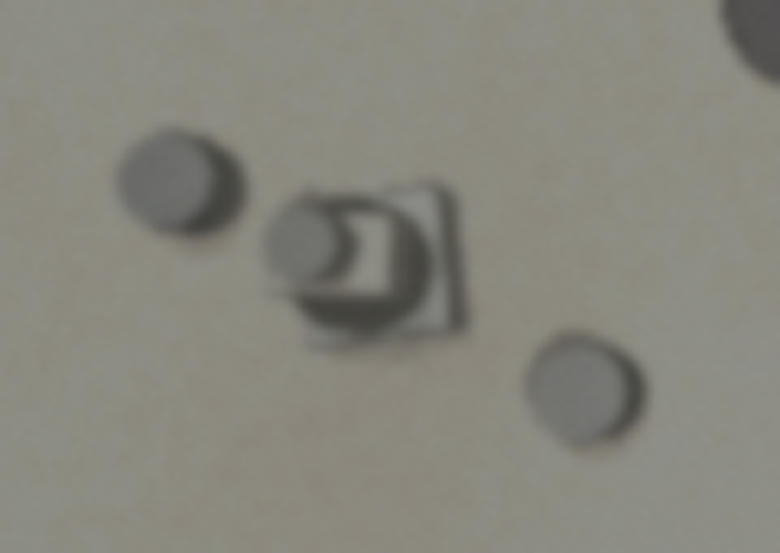

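View pics/cside.png

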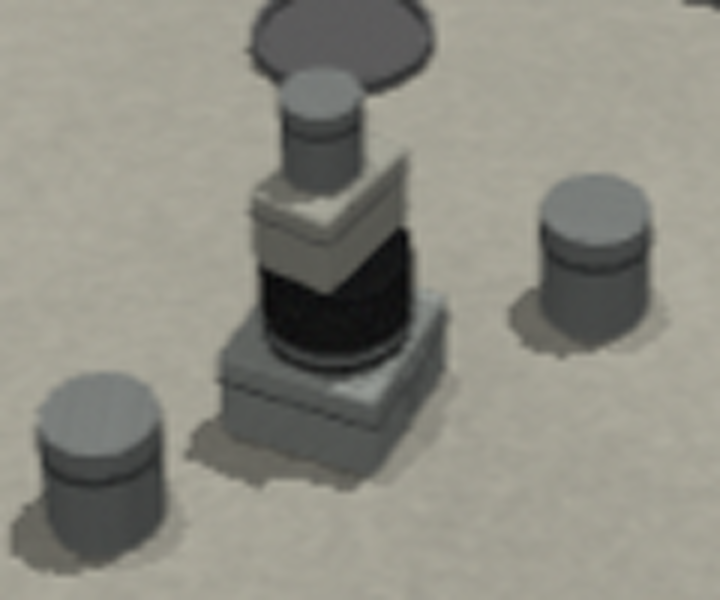

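The crops confirm it. The pile's pot, at crop pixel (308,242) in the top view and (322,93) in the side view, is clearly thinner than both loose pots. Now I'll measure the pile's points.

Run:
```python
from h import *
t=pickle.load(open("top0.pkl","rb")); s=pickle.load(open("side0.pkl","rb"))
T=lambda u,v,z: (ray(t,(u/6.5+150-.42,v/6.5+195-.42),z)*1000).round(1)
S=lambda u,v,z: (ray(s,(u/6+225-.42,v/6+245-.42),z)*1000).round(1)
print("pot",T(307,243,.142),S(322,93,.142))
print("case",[S(*p,.108) for p in((253,190),(328,222),(408,150))], T(390,212,.108),T(388,292,.108),T(270,292,.108))
print("lens bottom front",S(335,367,.038), "lens R/L",T(430,265,.074))
print("box top",[S(*p,.038) for p in((222,363),(380,408),(447,302))],T(437,183,.038),T(465,325,.038),T(310,345,.038))
print("decoys",T(165,182,.04),S(100,415,.04),T(578,390,.04),S(596,208,.04))
# side check of trays
g=cv2.cvtColor(s["frame"],cv2.COLOR_BGR2GRAY)
for n,(u,v) in dict(round=(282,251),square=(357,238),small=(343,195),obl=(396,181)).items():
    w,h=24,15; c=cv2.resize(g[v-h:v+h,u-w:u+w],None,fx=4,fy=4,interpolation=cv2.INTER_CUBIC)
    _,m=cv2.threshold(c,0,255,cv2.THRESH_OTSU+cv2.THRESH_BINARY_INV)
    cs,_=cv2.findContours(m,cv2.RETR_EXTERNAL,cv2.CHAIN_APPROX_NONE); k=max(cs,key=cv2.contourArea)
    p=np.array([ray(s,((q+.5)/4-.5+[u-w,v-h]),.006)[:2] for q in k.reshape(-1,2)],np.float32)
    print(n,cv2.minAreaRect(p*1000))
```

```text
pot [500.  337.6 142. ] [498.  341.4 142. ]
case [array([513.8, 363.2, 108. ]), array([481.5, 364.8, 108. ]), array([478.5, 317.1, 108. ])] [514.7 314.3 108. ] [481.6 314.4 108. ] [482.8 363.2 108. ]
lens bottom front [483.3 361.2  38. ] lens R/L [494.6 306.5  74. ]
box top [array([519.6, 379.5,  38. ]), array([458.1, 371.2,  38. ]), array([466.5, 311.3,  38. ])] [533.3 313.7  38. ] [470.3 300.3  38. ] [463.3 368.4  38. ]
decoys [536.6 434.   40. ] [540.1 424.5  40. ] [440.8 249.9  40. ] [443.6 238.6  40. ]
round ((609.7683715820312, 162.05154418945312), (81.5724868774414, 106.99132537841797), 29.843902587890625)
square ((470.512451171875, 2.4096946716308594), (91.41633605957031, 101.70612335205078), 10.394450187683105)
small ((609.43408203125, -188.57159423828125), (53.11410140991211, 65.5674057006836), 25.965856552124023)
obl ((502.6681213378906, -349.9075927734375), (79.72845458984375, 75.20480346679688), 28.343120574951172)
```

```bash
cat >> h.py <<'E'
def rows(*wps):
    "wps: (x,y,z mm, yaw deg, opening cm, n rows), level tool; prints state and rows from the pose as it stands"
    from workcell import bot
    from scipy.spatial.transform import Rotation as Ro
    s=bot.observe(); p=s["position"]*1000; R=Ro.from_euler("xyz",s["tool_rot"])
    print("t %.1f pos %s rot %s F %s grip %.1f mm %.0f N q7 %.2f"%(s["clock"],p.round(1),np.degrees(s["tool_rot"]).round(1),s["force"].round(1),s["grip_width"]*1e3,s["finger_force"],s["qpos"][6]))
    y=np.degrees(s["tool_rot"][2]); a=np.r_[p,y]; out=[]
    for *w,o,n in wps:
        w=np.array(w,float); 
        for i in range(1,n+1):
            q=a+(w-a)*i/n
            d=R.inv().apply(q[:3]-p)/10; r=(R.inv()*Ro.from_euler("xyz",[180,0,q[3]],degrees=True)).as_rotvec(degrees=True)
            out.append([o,*d.round(2).tolist(),*r.round(1).tolist()])
        a=w
    print("\n".join(map(str,out)))
E
python3 -c "
from h import *
rows((500,-300,280,60,8,10)); print(); rows((500,-300,280,60,8,1),(500,340,260,94,8,1))"
```

```text
t 0.1 pos [ 200.5 -591.6  205.1] rot [-179.9    0.    18.7] F [ 0.  -0.2 -0.4] grip 85.6 mm 0 N q7 -0.11
[8, 3.77, -1.8, -0.75, -0.1, 0.0, -4.1]
[8, 7.55, -3.6, -1.5, -0.1, 0.0, -8.3]
[8, 11.32, -5.4, -2.24, -0.1, -0.0, -12.4]
[8, 15.09, -7.2, -2.99, -0.1, -0.0, -16.5]
[8, 18.86, -9.01, -3.74, -0.1, -0.0, -20.6]
[8, 22.64, -10.81, -4.49, -0.1, -0.0, -24.8]
[8, 26.41, -12.61, -5.23, -0.1, -0.0, -28.9]
[8, 30.18, -14.41, -5.98, -0.1, -0.0, -33.0]
[8, 33.95, -16.21, -6.73, -0.1, -0.0, -37.1]
[8, 37.73, -18.01, -7.48, -0.1, -0.0, -41.3]

t 0.1 pos [ 200.5 -591.6  205.1] rot [-179.9    0.    18.7] F [ 0.  -0.2 -0.4] grip 85.6 mm 0 N q7 -0.11
[8, 37.73, -18.01, -7.48, -0.1, -0.0, -41.3]
[8, 58.27, -78.62, -5.42, -0.1, -0.0, -75.3]
```

Emit:
servo_tool:
  plan:
    - [6,37.7,-18,-7.5,-0.1,0,-41]
    - [6,37.7,-18,-7.5,-0.1,0,-41]
    - [6,37.7,-18,-7.5,-0.1,0,-41]
    - [6,37.7,-18,-7.5,-0.1,0,-41]
    - [6,37.7,-18,-7.5,-0.1,0,-41]
    - [6,37.7,-18,-7.5,-0.1,0,-41]
    - [6,37.7,-18,-7.5,-0.1,0,-41]
    - [6,37.7,-18,-7.5,-0.1,0,-41]
    - [6,37.7,-18,-7.5,-0.1,0,-41]
    - [6,37.7,-18,-7.5,-0.1,0,-41]

```text
clock: 1.1
position: [0.5026, -0.2969, 0.2809]
tool_rot: [3.139, -0.001, 1.048]
force: [-0.1, -0.5, -0.4]
grip_width: 0.06
finger_force: 0.0
```

```bash
python3 -c "
from h import *
rows((498.5,339.5,230,92,6,1))"
```

```text
t 1.1 pos [ 502.6 -296.9  280.9] rot [ 1.799e+02 -1.000e-01  6.000e+01] F [-0.1 -0.5 -0.4] grip 60.0 mm 0 N q7 -0.21
[6, 54.93, -32.16, 5.07, 0.1, -0.0, -32.0]
```

Emit:
servo_tool:
  plan:
    - [6,55,-32,5,0.1,0,-32]
    - [6,55,-32,5,0.1,0,-32]
    - [6,55,-32,5,0.1,0,-32]
    - [6,55,-32,5,0.1,0,-32]
    - [6,55,-32,5,0.1,0,-32]
    - [6,55,-32,5,0.1,0,-32]
    - [6,55,-32,5,0.1,0,-32]
    - [6,55,-32,5,0.1,0,-32]
    - [6,55,-32,5,0.1,0,-32]
    - [6,55,-32,5,0.1,0,-32]

```text
clock: 2.1
position: [0.5005, 0.199, 0.2404]
tool_rot: [-3.141, 0.001, 1.6]
force: [0.7, -0.0, 1.1]
grip_width: 0.0598
finger_force: 0.0
```

Emit:
servo_tool:
  plan:
    - [6,0,0,0,0,0,0]

```text
clock: 2.2
position: [0.4991, 0.2041, 0.2402]
tool_rot: [-3.14, -0.002, 1.608]
force: [-1.4, -1.1, 0.3]
grip_width: 0.0597
finger_force: 0.0
```

```bash
python3 -c "
from h import *
rows((498.5,339.5,230,92,6,1))"
```

```text
t 2.2 pos [499.1 204.1 240.2] rot [-1.799e+02 -1.000e-01  9.210e+01] F [-1.4 -1.1  0.3] grip 59.7 mm 0 N q7 -0.70
[6, 13.53, 0.45, 1.04, -0.1, -0.1, 0.1]
```

Emit:
servo_tool:
  plan:
    - [6,4.5,0.2,0.5,0,0,0]
    - [6,9,0.4,1,0,0,0]
    - [6,13.5,0.4,1,0,0,0]
    - [6,13.5,0.4,1,0,0,0]
    - [6,13.5,0.4,1,0,0,0]
    - [6,13.5,0.4,4,0,0,0]
    - [6,13.5,0.4,7,0,0,0]
    - [6,13.5,0.4,9,0,0,0]
    - [6,13.5,0.4,9,0,0,0]
    - [6,13.5,0.4,9,0,0,0]

```text
clock: 3.2
position: [0.5012, 0.3319, 0.1512]
tool_rot: [-3.141, 0.001, 1.6]
force: [0.0, -0.1, 0.7]
grip_width: 0.0603
finger_force: 0.0
```

```bash
python3 -c "
from h import *
from workcell import bot
rows((498.5,339.5,114,92,6,1))
f=bot.grab_frame('side'); cv2.imwrite('pics/g1.png',cv2.resize(f['frame'][200:340,210:360],(640,597),interpolation=cv2.INTER_CUBIC))"
```

```text
t 3.2 pos [501.2 331.9 151.2] rot [-1.80e+02  1.00e-01  9.16e+01] F [ 0.  -0.1  0.7] grip 60.3 mm 0 N q7 -0.98
[6, 0.77, -0.24, 3.72, -0.0, 0.1, -0.4]
```

View pics/g1.png

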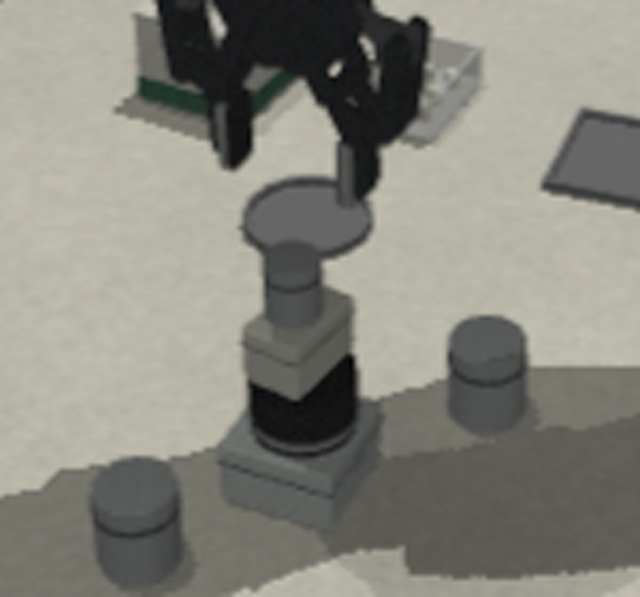

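```bash
python3 -c "
from h import *
from workcell import bot
f=bot.grab_frame('side')
pr=lambda X:((proj(f,X)-[210,200])*4.267).round()
for x in (531,471): print(pr([x/1e3,.332,.156]),pr([x/1e3,.332,.175]))
print(pr([.4985,.3395,.142]))
p=np.array([[235,165],[360,195]])/4.267+[210,200]
for q in p: print(ray(f,q,.156),ray(f,q,.19))
rows((498.5,339.5,114,92,6,1))
f=bot.grab_frame('top'); cv2.imwrite('pics/g2.png',cv2.resize(f['frame'][180:290,130:280],(800,587),interpolation=cv2.INTER_CUBIC))"
```

```text
[245. 204.] [243. 172.]
[348. 240.] [347. 208.]
[292. 254.]
[0.55390465 0.30668307 0.156     ] [0.52506351 0.34652244 0.19      ]
[0.48527834 0.29732801 0.156     ] [0.46009477 0.33766597 0.19      ]
t 3.3 pos [501.3 332.7 152. ] rot [180.    0.   91.7] F [ 0.6  0.5 -0.1] grip 60.3 mm 0 N q7 -0.98
[6, 0.68, -0.27, 3.8, 0.0, 0.0, -0.3]
```

View pics/g2.png

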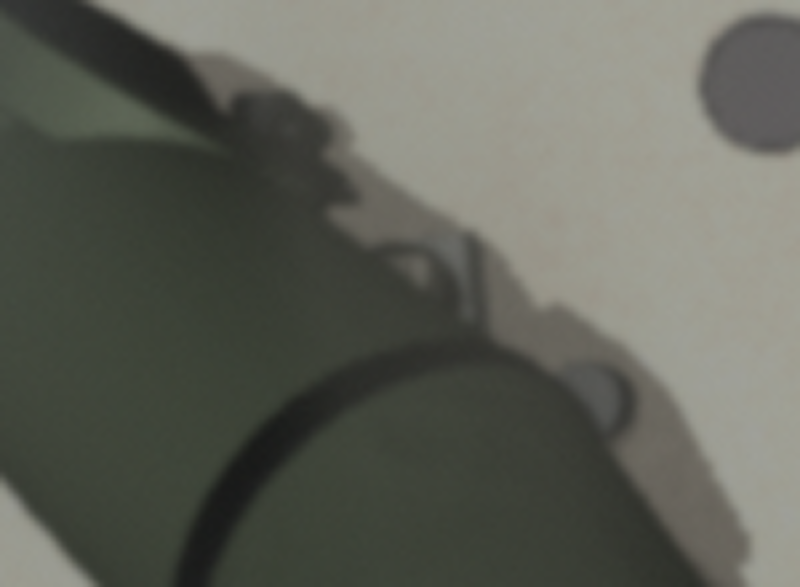

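The side crop shows fingertips at about (232,168) and (347,207), roughly 20 mm higher than the reported TCP implies. The top view is blocked by the arm. I'll descend partway and look again.

Emit:
servo_tool:
  plan:
    - [6,0.35,-0.2,0,0,0,0]
    - [6,0.7,-0.3,0.5,0,0,0]
    - [6,0.7,-0.3,1.5,0,0,0]
    - [6,0.7,-0.3,2.5,0,0,0]
    - [6,0.7,-0.3,2.5,0,0,0]
    - [6,0.7,-0.3,2.5,0,0,0]

```text
clock: 3.95
position: [0.4972, 0.3397, 0.1252]
tool_rot: [-3.14, 0.001, 1.601]
force: [0.1, -0.3, 0.9]
grip_width: 0.0597
finger_force: 0.0
```

```bash
python3 -c "
from h import *
from workcell import bot
rows((498.5,339.5,114,92,6,1))
f=bot.grab_frame('side')
p=bot.observe()['position']
for dz in (0,.01,.02,.03): print(dz,*[((proj(f,p+[dx,.0,dz])-[240,220])*7).round() for dx in (-.03,.03)])
cv2.imwrite('pics/g3.png',cv2.resize(f['frame'][220:305,240:340],(700,595),interpolation=cv2.INTER_CUBIC))"
```

```text
t 4.0 pos [497.2 339.7 125.2] rot [-1.799e+02  1.000e-01  9.170e+01] F [ 0.1 -0.3  0.9] grip 59.7 mm 0 N q7 -1.02
[6, -0.02, 0.13, 1.12, -0.1, 0.1, -0.3]
0 [359. 353.] [191. 292.]
0.01 [358. 327.] [189. 266.]
0.02 [358. 300.] [188. 239.]
0.03 [357. 272.] [187. 212.]
```

View pics/g3.png

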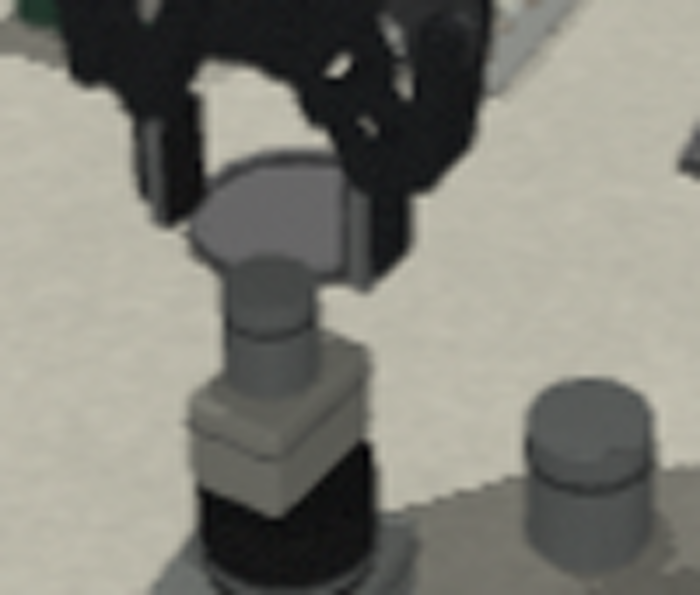

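```bash
python3 -c "
from h import *
f=pickle.load(open('side0.pkl','rb'))
for q in ((348,278),(370,288),(410,245),(172,228),(205,192)):
    uv=np.array(q)/7+[240,220]-.4
    for z in (.14,.15,.16): print(q,(ray(f,uv,z)*1000).round(1))
"
```

```text
(348, 278) [480.8 325.4 140. ]
(348, 278) [473.6 336.6 150. ]
(348, 278) [466.5 347.7 160. ]
(370, 288) [472.5 326.3 140. ]
(370, 288) [465.5 337.5 150. ]
(370, 288) [458.4 348.6 160. ]
(410, 245) [473.2 302.  140. ]
(410, 245) [466.2 313.5 150. ]
(410, 245) [459.1 325.  160. ]
(172, 228) [540.7 330.8 140. ]
(172, 228) [532.6 341.8 150. ]
(172, 228) [524.5 352.9 160. ]
(205, 192) [542.4 310.1 140. ]
(205, 192) [534.3 321.5 150. ]
(205, 192) [526.2 332.9 160. ]
```

```bash
python3 -c "
from h import *
t=pickle.load(open('top0.pkl','rb'))
P=lambda X:((proj(t,np.array(X)/1000)-[130,180])*5.333).round()
for name,c,z in (('as told',(501,332),157),('z high',(501,332),185),('xy off',(519,307),157)):
  print(name,[P([c[0]+dx,c[1]+dy,zz]) for dx,dy in ((-30,-11),(30,-11),(30,11)) for zz in (z,z+40)])
"
```

```text
as told [array([379., 335.]), array([353., 331.]), array([382., 210.]), array([356., 201.]), array([337., 211.]), array([309., 202.])]
z high [array([361., 332.]), array([332., 328.]), array([364., 204.]), array([336., 194.]), array([317., 205.]), array([287., 195.])]
xy off [array([432., 296.]), array([408., 290.]), array([435., 172.]), array([411., 161.]), array([389., 173.]), array([363., 162.])]
```

The side crop shows fingertip bottoms at about (360,285) and (170,225). Both views put them near z≈0.158, about 30 mm above the reported TCP, while x and y agree. I'll go by the pictures and descend in steps.

Emit:
servo_tool:
  plan:
    - [6,0,0.05,1,0,0,0]
    - [6,0,0.05,2,0,0,0]
    - [6,0,0.05,2.5,0,0,0]
    - [6,0,0.05,2.5,0,0,0]
    - [6,0,0.05,2.5,0,0,0]

```text
clock: 4.5
position: [0.4978, 0.3399, 0.1006]
tool_rot: [-3.141, 0.001, 1.601]
force: [0.6, -0.1, 0.3]
grip_width: 0.0601
finger_force: 0.0
```

```bash
python3 -c "
from h import *
from workcell import bot
rows((498.5,339.5,114,92,6,1))
f=bot.grab_frame('side')
p=bot.observe()['position']
for dz in (0,.01,.02,.03): print(dz,*[((proj(f,p+[dx,.011,dz])-[240,220])*7).round() for dx in (-.03,.03)])
cv2.imwrite('pics/g4.png',cv2.resize(f['frame'][220:305,240:340],(700,595),interpolation=cv2.INTER_CUBIC))"
```

```text
t 4.5 pos [497.8 339.9 100.6] rot [-180.     0.    91.7] F [ 0.6 -0.1  0.3] grip 60.1 mm 0 N q7 -1.03
[6, -0.04, 0.07, -1.34, -0.0, 0.0, -0.3]
0 [339. 439.] [172. 376.]
0.01 [339. 412.] [171. 350.]
0.02 [338. 386.] [169. 323.]
0.03 [337. 359.] [168. 297.]
```

View pics/g4.png

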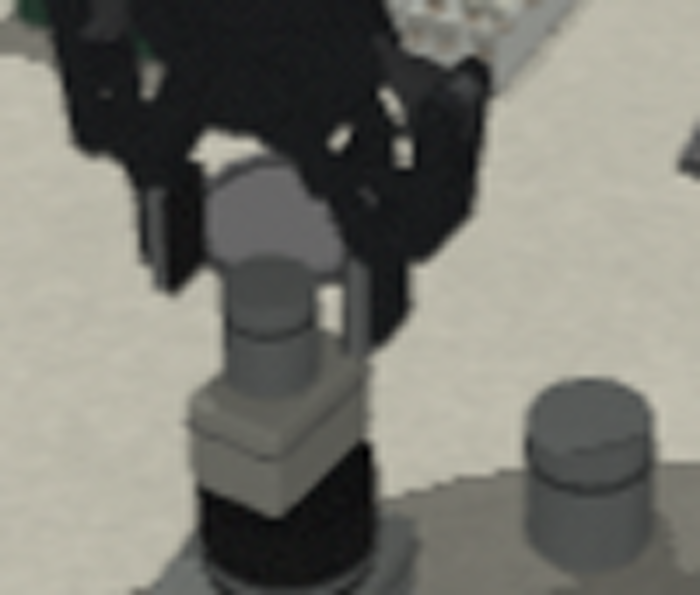

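The tips now sit at about z=0.133, at (345,348) and (165,292), straddling the pot evenly. I'll go down another 14 mm and close gently.

Emit:
servo_tool:
  plan:
    - [6,0,0,0.7,0,0,0]
    - [6,0,0,1.4,0,0,0]
    - [6,0,0,1.4,0,0,0]
    - [4.5,0,0,1.4,0,0,0]
    - [3.6,0,0,1.4,0,0,0]
    - [3.0,0,0,1.4,0,0,0]
    - [2.6,0,0,1.4,0,0,0]
    - [2.6,0,0,1.4,0,0,0]
    - [2.6,0,0,1.4,0,0,0]
    - [2.6,0,0,1.4,0,0,0]
  force: 35

```text
clock: 5.55
position: [0.498, 0.3399, 0.087]
tool_rot: [-3.141, 0.001, 1.601]
force: [0.6, -1.0, 5.8]
grip_width: 0.0286
finger_force: 34.5
```

```bash
python3 -c "
from h import *
from workcell import bot
rows((498.5,339.5,114,92,6,1))
f=bot.grab_frame('side')
p=bot.observe()['position']
for dz in (0,.01,.02,.03): print(dz,*[((proj(f,p+[dx,.011,dz])-[240,220])*7).round() for dx in (-.015,.015)])
cv2.imwrite('pics/g5.png',cv2.resize(f['frame'][220:305,240:340],(700,595),interpolation=cv2.INTER_CUBIC))"
```

```text
t 5.5 pos [498.  339.9  87. ] rot [-180.     0.    91.7] F [ 0.6 -1.   5.8] grip 28.6 mm 35 N q7 -1.04
[6, -0.05, 0.04, -2.7, -0.0, 0.0, -0.3]
0 [298. 458.] [215. 426.]
0.01 [297. 432.] [213. 401.]
0.02 [296. 406.] [212. 375.]
0.03 [295. 380.] [211. 349.]
```

View pics/g5.png

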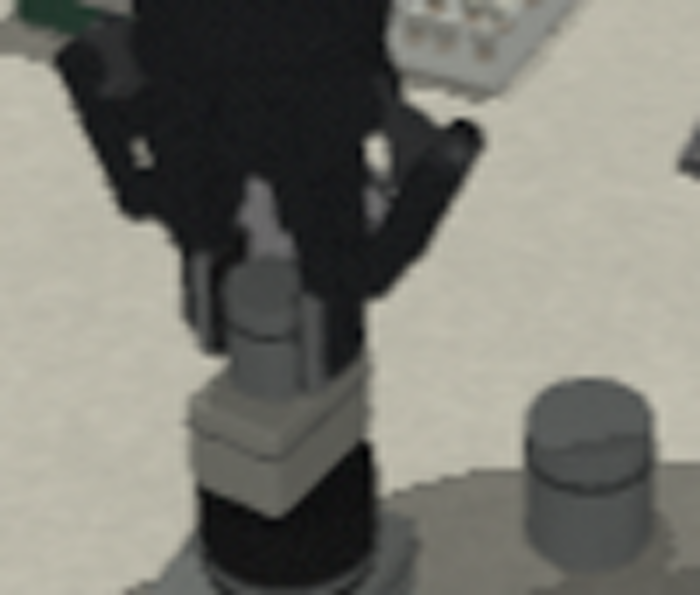

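The pot is gripped squarely, with tips at (305,395) and (213,352), but they are too low to clear the tray rim later. I'll re-grip 4 mm higher and then lift.

Emit:
servo_tool:
  plan:
    - [4.2,0,0,0,0,0,0]
    - [4.2,0,0,0,0,0,0]
    - [4.2,0,0,-0.4,0,0,0]
    - [4.2,0,0,-0.4,0,0,0]
    - [3.2,0,0,-0.4,0,0,0]
    - [2.6,0,0,-0.4,0,0,0]
    - [2.6,0,0,-0.4,0,0,0]
    - [2.6,0,0,-0.4,0,0,0]
  force: 35

```text
clock: 6.4
position: [0.498, 0.3399, 0.0909]
tool_rot: [-3.141, 0.001, 1.601]
force: [0.6, -1.8, 5.1]
grip_width: 0.0289
finger_force: 34.4
```

Emit:
servo_tool:
  plan:
    - [2.6,0,0,-0.2,0,0,0]
    - [2.6,0,0,-0.6,0,0,0]
    - [2.6,0,0,-1.5,0,0,0]
    - [2.6,0,0,-3,0,0,0]
    - [2.6,0,0,-5,0,0,0]
    - [2.6,0,0,-7,0,0,0]
    - [2.6,0,0,-9,0,0,0]
    - [2.6,0,0,-10.5,0,0,0]
    - [2.6,0,0,-11,0,0,0]
    - [2.6,0,0,-11,0,0,0]

```text
clock: 7.4
position: [0.4981, 0.34, 0.2013]
tool_rot: [3.141, 0.0, 1.601]
force: [0.3, -0.3, -0.5]
grip_width: 0.0287
finger_force: 34.6
```

```bash
python3 -c "
from h import *
from workcell import bot
rows((560,70,200,75,2.6,8),(611,-189,200,60,2.6,8))
f=bot.grab_frame('side')
cv2.imwrite('pics/g6.png',cv2.resize(f['frame'][175:325,230:350],(480,600),interpolation=cv2.INTER_CUBIC))"
```

```text
t 7.4 pos [498.1 340.  201.3] rot [180.    0.   91.7] F [ 0.3 -0.3 -0.5] grip 28.7 mm 35 N q7 -0.96
[2.6, -3.4, 0.67, 0.02, 0.0, 0.0, 2.1]
[2.6, -6.79, 1.34, 0.04, 0.0, 0.0, 4.2]
[2.6, -10.19, 2.02, 0.05, 0.0, 0.0, 6.3]
[2.6, -13.59, 2.69, 0.07, 0.0, 0.0, 8.4]
[2.6, -16.98, 3.36, 0.09, 0.0, 0.0, 10.4]
[2.6, -20.38, 4.03, 0.11, 0.0, 0.0, 12.5]
[2.6, -23.78, 4.71, 0.13, 0.0, 0.0, 14.6]
[2.6, -27.18, 5.38, 0.15, 0.0, 0.0, 16.7]
[2.6, -30.43, 5.92, 0.15, 0.0, 0.0, 18.6]
[2.6, -33.69, 6.46, 0.15, 0.0, 0.0, 20.5]
[2.6, -36.94, 7.0, 0.15, 0.0, 0.0, 22.3]
[2.6, -40.2, 7.54, 0.15, 0.0, 0.0, 24.2]
[2.6, -43.45, 8.08, 0.15, 0.0, 0.0, 26.1]
[2.6, -46.71, 8.62, 0.15, 0.0, 0.0, 28.0]
[2.6, -49.96, 9.16, 0.16, 0.0, 0.0, 29.8]
[2.6, -53.22, 9.7, 0.16, 0.0, 0.0, 31.7]
```

View pics/g6.png

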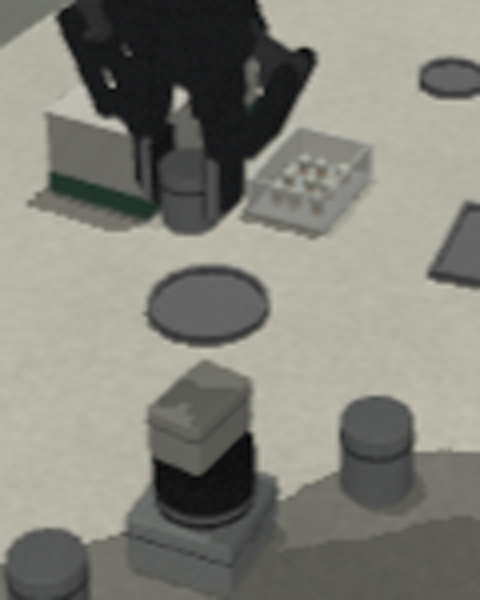

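The pot hangs upright in the grip at (185,190), and the case stayed put at (200,415). I'll carry the pot to the small tray.

Emit:
servo_tool:
  plan:
    - [2.6,-2,0.4,0,0,0,1]
    - [2.6,-6,1.2,0,0,0,4]
    - [2.6,-10,2,0,0,0,6]
    - [2.6,-14,2.7,0,0,0,8]
    - [2.6,-18,3.5,0,0,0,11]
    - [2.6,-22,4.3,0,0,0,13]
    - [2.6,-26,5,0,0,0,16]
    - [2.6,-30,5.8,0,0,0,18]
    - [2.6,-34,6.5,0,0,0,21]
    - [2.6,-38,7.2,0,0,0,23]

```text
clock: 8.45
position: [0.5809, -0.0395, 0.2]
tool_rot: [-3.14, 0.002, 1.197]
force: [0.8, 0.5, -0.4]
grip_width: 0.0292
finger_force: 34.6
```

```bash
python3 -c "
from h import *
rows((611,-190,200,60,2.6,5))"
```

```text
t 8.4 pos [580.9 -39.5 200. ] rot [-1.799e+02  1.000e-01  6.860e+01] F [ 0.8  0.5 -0.4] grip 29.2 mm 35 N q7 -0.63
[2.6, -2.58, 1.66, 0.0, -0.1, 0.1, 1.7]
[2.6, -5.17, 3.32, 0.0, -0.1, 0.1, 3.4]
[2.6, -7.75, 4.98, 0.0, -0.1, 0.1, 5.2]
[2.6, -10.33, 6.63, 0.0, -0.1, 0.1, 6.9]
[2.6, -12.92, 8.29, 0.0, -0.1, 0.1, 8.6]
```

Emit:
servo_tool:
  plan:
    - [2.6,-3,1.9,0,0,0,2]
    - [2.6,-6,3.9,0,0,0,4]
    - [2.6,-9,5.8,0,0,0,6]
    - [2.6,-11.5,7.4,0,0,0,7]
    - [2.6,-13,8.3,0,0,0,8]
    - [2.6,-13,8.3,2,0,0,8]
    - [2.6,-13,8.3,5,0,0,8]
    - [2.6,-13,8.3,8,0,0,8]
    - [2.6,-13,8.3,10,0,0,8]
    - [2.6,-13,8.3,11,0,0,8]

```text
clock: 9.45
position: [0.6103, -0.188, 0.0886]
tool_rot: [-3.138, 0.001, 1.061]
force: [0.3, -0.0, 0.1]
grip_width: 0.0292
finger_force: 34.7
```

Emit:
servo_tool:
  plan:
    - [2.6,0,0,2,0,0,0]
    - [2.6,0,0,4,0,0,0]
    - [2.6,0,0,4.5,0,0,0]
    - [2.6,0,0,4.5,0,0,0]

```text
clock: 9.85
position: [0.6112, -0.1887, 0.0459]
tool_rot: [-3.141, 0.001, 1.06]
force: [0.2, 0.2, -0.3]
grip_width: 0.029
finger_force: 34.7
```

```bash
python3 -c "
from h import *
from workcell import bot
rows((611,-190,-14,60,2.6,1))
f=bot.grab_frame('side'); p=bot.observe()['position']
K=lambda X:((proj(f,X)-[305,140])*8).round()
print('pot bottom/top centre',K(p+[0,0,.0171]),K(p+[0,0,.0511]),'tray rim centre',K([.611,-.190,.008]))
cv2.imwrite('pics/g7.png',cv2.resize(f['frame'][140:210,305:385],(640,560),interpolation=cv2.INTER_CUBIC))"
```

```text
t 9.8 pos [ 611.2 -188.7   45.9] rot [-1.799e+02  1.000e-01  6.070e+01] F [ 0.2  0.2 -0.3] grip 29.0 mm 35 N q7 -0.57
[2.6, -0.12, 0.05, 5.99, -0.1, 0.1, 0.7]
pot bottom/top centre [303. 298.] [306. 218.] tray rim centre [300. 425.]
```

View pics/g7.png

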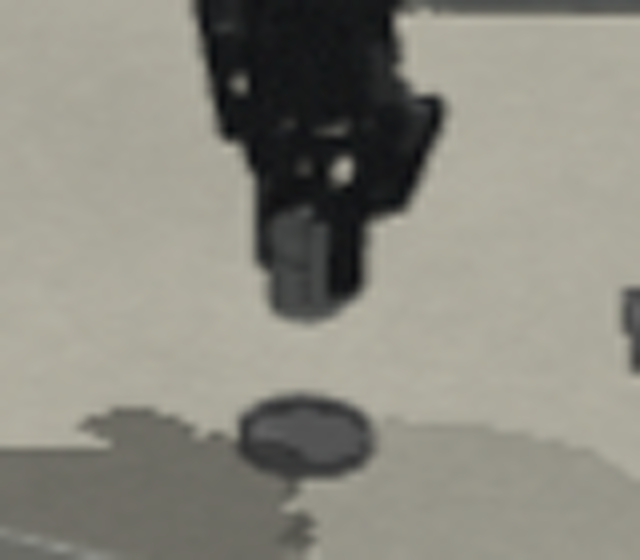

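The pot hangs upright above the small tray: pot bottom near (303,310), tray at (306,433), both within a pixel of prediction. I'll lower it.

Emit:
servo_tool:
  plan:
    - [2.6,-0.1,0,1.5,0,0,0]
    - [2.6,-0.1,0,3,0,0,0]
    - [2.6,-0.1,0,4.2,0,0,0]
    - [2.6,-0.1,0,4.9,0,0,0]
    - [2.6,-0.1,0,5.3,0,0,0]
    - [2.6,-0.1,0,5.5,0,0,0]
    - [2.6,-0.1,0,5.6,0,0,0]
    - [2.6,-0.1,0,5.6,0,0,0]

```text
clock: 10.7
position: [0.611, -0.1902, -0.0097]
tool_rot: [3.141, 0.001, 1.06]
force: [0.3, -1.0, -1.2]
grip_width: 0.0291
finger_force: 34.7
```

Emit:
servo_tool:
  plan:
    - [2.6,0,0,0.1,0,0,0]
    - [2.6,0,0,0.2,0,0,0]
    - [2.6,0,0,0.3,0,0,0]
    - [2.6,0,0,0.3,0,0,0]

```text
clock: 11.1
position: [0.6107, -0.19, -0.0131]
tool_rot: [-3.141, 0.001, 1.06]
force: [-0.6, -0.2, -0.5]
grip_width: 0.0291
finger_force: 34.7
```

Emit:
servo_tool:
  plan:
    - [2.6,0,0,0.1,0,0,0]
    - [2.6,0,0,0.1,0,0,0]

```text
clock: 11.3
position: [0.6108, -0.1901, -0.014]
tool_rot: [-3.142, 0.001, 1.06]
force: [0.3, -0.7, -0.5]
grip_width: 0.0286
finger_force: 34.7
```

Emit:
servo_tool:
  plan:
    - [2.6,0,0,0.1,0,0,0]
    - [2.6,0,0,0.1,0,0,0]

```text
clock: 11.5
position: [0.6109, -0.1901, -0.0142]
tool_rot: [3.141, 0.001, 1.06]
force: [-4.8, 1.9, 13.1]
grip_width: 0.029
finger_force: 36.1
```

Contact came exactly at the predicted height. I'll release and rise.

Emit:
servo_tool:
  plan:
    - [2.6,0,0,-0.05,0,0,0]
    - [3.3,0,0,-0.05,0,0,0]
    - [4,0,0,-0.05,0,0,0]
    - [5,0,0,-0.1,0,0,0]
    - [5,0,0,-0.1,0,0,0]
    - [5,0,0,-1,0,0,0]
    - [5,0,0,-3,0,0,0]
    - [6,0,0,-7,0,0,0]
    - [6,0,0,-12,0,0,0]
    - [6,0,0,-17,0,0,0]

```text
clock: 12.5
position: [0.6105, -0.1897, 0.1574]
tool_rot: [-3.141, 0.001, 1.06]
force: [1.6, -0.4, 1.2]
grip_width: 0.0599
finger_force: 0.0
```

```bash
python3 -c "
from h import *
from workcell import bot
rows((498,340,190,91,6,1))
f=bot.grab_frame('side');t=bot.grab_frame('top')
pickle.dump(f,open('side1.pkl','wb'));pickle.dump(t,open('top1.pkl','wb'))
a=cv2.resize(f['frame'][155:215,310:380],(490,420),interpolation=cv2.INTER_CUBIC)
b=cv2.resize(t['frame'][205:265,170:225],(310,420)[:2],interpolation=cv2.INTER_CUBIC)
cv2.imwrite('pics/g8.png',np.hstack([a,b]))"
```

```text
t 12.5 pos [ 610.5 -189.7  157.4] rot [-1.80e+02  1.00e-01  6.07e+01] F [ 1.6 -0.4  1.2] grip 59.9 mm 0 N q7 -0.51
[6, 40.71, -35.71, -3.28, -0.0, 0.0, -30.3]
```

View pics/g8.png

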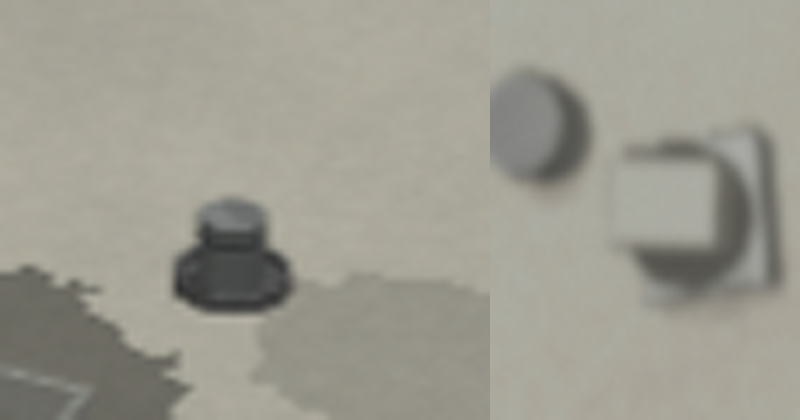

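The pot stands upright in the small tray (left half, 232,255). In the top crop (right half), the case top has corners at about (623,152), (720,157), (714,250) and (612,248). I have two views left, so from here I'll measure numerically.

```bash
python3 -c "
from h import *
t=pickle.load(open('top1.pkl','rb'))
W=[(ray(t,((u-490)/5.636+170-.4,v/7+205-.4),.108)*1000)[:2] for u,v in((623,152),(720,157),(714,250),(612,248))]
print(np.round(W,1),cv2.minAreaRect(np.float32(W)),np.mean(W,0))
for i,j in ((0,1),(3,2)): print(np.degrees(np.arctan2(*(W[i]-W[j])[::-1])))
rows((560,70,190,75,6,1),(497,340,150,91,6,1))"
```

```text
[[518.1 358.6]
 [515.  312.1]
 [479.4 314.2]
 [481.4 362.8]] ((498.373779296875, 337.438720703125), (48.638126373291016, 36.91919708251953), 86.57083129882812) [498.50589055 336.92417062]
86.20626568549834
87.68648989238932
t 12.6 pos [ 614.  -190.5  162.6] rot [ 1.795e+02 -1.000e-01  6.070e+01] F [ 0.6 -0.4 -0.1] grip 60.0 mm 0 N q7 -0.51
[6, 20.08, -17.43, -2.87, 0.6, -0.0, -14.3]
[6, 40.54, -36.18, 0.98, 0.6, 0.1, -30.3]
```

Emit:
servo_tool:
  plan:
    - [6,4,-3.5,-2.5,0,0,-3]
    - [6,8,-7,-2.5,0,0,-6]
    - [6,12,-10.4,-2.5,0,0,-9]
    - [6,16,-14,-2.5,0,0,-12]
    - [6,20,-17.5,-2,0,0,-14]
    - [6,23.5,-20.6,-2,0,0,-17]
    - [6,27,-24,-2,0,0,-19]
    - [6,30.5,-27.2,-2,0,0,-21]
    - [6,34,-30.2,-2,0,0,-23]
    - [6,37.5,-33.4,-2,0,0,-25]

```text
clock: 13.6
position: [0.504, 0.2953, 0.1754]
tool_rot: [3.141, 0.001, 1.497]
force: [0.1, 0.0, 0.3]
grip_width: 0.0598
finger_force: 0.0
```

```bash
python3 -c "
from h import *
rows((498.5,338.5,140,87,6,1),(498.5,338.5,58,87,6,1))"
```

```text
t 13.6 pos [504.  295.3 175.4] rot [180.    0.   85.8] F [0.1 0.  0.3] grip 59.8 mm 0 N q7 -1.00
[6, 4.27, -0.87, 3.54, 0.0, 0.0, -1.2]
[6, 4.28, -0.87, 11.74, 0.0, 0.0, -1.2]
```

Emit:
servo_tool:
  plan:
    - [6,2.5,-0.5,1,0,0,-1]
    - [6,4.3,-0.9,2,0,0,-1]
    - [6,4.3,-0.9,2,0,0,-1]
    - [6,4.3,-0.9,4,0,0,-1]
    - [6,4.3,-0.9,7,0,0,-1]
    - [6,4.3,-0.9,9.5,0,0,-1]
    - [6,4.3,-0.9,11.2,0,0,-1]
    - [6,4.3,-0.9,11.9,0,0,-1]
    - [6,4.3,-0.9,11.9,0,0,-1]
    - [6,4.3,-0.9,11.9,0,0,-1]

```text
clock: 14.6
position: [0.4994, 0.337, 0.0567]
tool_rot: [3.141, 0.0, 1.513]
force: [0.2, -0.4, -0.5]
grip_width: 0.06
finger_force: 0.0
```

Emit:
servo_tool:
  plan:
    - [5,0,0,0,0,0,0]
    - [4.2,0,0,0,0,0,0]
    - [3.6,0,0,0,0,0,0]
    - [3,0,0,0,0,0,0]
    - [3,0,0,0,0,0,0]
    - [3,0,0,0,0,0,0]
  force: 35

```text
clock: 15.2
position: [0.4989, 0.3371, 0.0562]
tool_rot: [-3.141, 0.001, 1.514]
force: [-1.8, -1.6, 7.3]
grip_width: 0.0333
finger_force: 35.0
```

Emit:
servo_tool:
  plan:
    - [3,0,0,-0.2,0,0,0]
    - [3,0,0,-0.6,0,0,0]
    - [3,0,0,-1.5,0,0,0]
    - [3,0,0,-3,0,0,0]
    - [3,0,0,-5,0,0,0]
    - [3,0,0,-7.5,0,0,0]
    - [3,0,0,-10,0,0,0]
    - [3,0,0,-12,0,0,0]
    - [3,0,0,-12.5,0,0,0]
    - [3,0,0,-12.5,0,0,0]

```text
clock: 16.2
position: [0.4991, 0.3372, 0.1817]
tool_rot: [3.141, 0.0, 1.513]
force: [0.3, -0.0, -0.8]
grip_width: 0.0335
finger_force: 34.9
```

```bash
python3 -c "
from h import *
from workcell import bot
rows((540,0,180,58,3,9),(503,-351,170,28,3,10))
f=bot.grab_frame('side')
K=lambda X:proj(f,X).round(1)
p=bot.observe()['position']
a=f['frame'][175:330,225:350]; b=np.zeros_like(a)
print('pred underside ctr',K(p+[0,0,.018]),'top',K(p+[0,0,.052]))
cv2.imwrite('pics/g9.png',cv2.resize(a,(484,600),interpolation=cv2.INTER_CUBIC)); pickle.dump(f,open('side2.pkl','wb'))"
```

```text
t 16.2 pos [499.1 337.2 181.7] rot [180.    0.   86.7] F [ 0.3 -0.  -0.8] grip 33.5 mm 35 N q7 -1.05
[3, -3.71, 0.67, 0.02, 0.0, 0.0, 3.2]
[3, -7.43, 1.34, 0.04, 0.0, 0.0, 6.4]
[3, -11.14, 2.0, 0.06, 0.0, 0.0, 9.6]
[3, -14.86, 2.67, 0.08, 0.0, -0.0, 12.8]
[3, -18.57, 3.34, 0.1, 0.0, -0.0, 16.0]
[3, -22.29, 4.01, 0.12, 0.0, -0.0, 19.1]
[3, -26.0, 4.68, 0.14, 0.0, -0.0, 22.3]
[3, -29.71, 5.34, 0.16, 0.0, -0.0, 25.5]
[3, -33.43, 6.01, 0.18, 0.0, -0.0, 28.7]
[3, -36.95, 5.84, 0.28, 0.0, -0.0, 31.7]
[3, -40.48, 5.67, 0.38, 0.0, -0.0, 34.7]
[3, -44.0, 5.51, 0.48, 0.0, -0.0, 37.7]
[3, -47.53, 5.34, 0.58, 0.0, -0.0, 40.7]
[3, -51.06, 5.17, 0.68, 0.0, -0.0, 43.7]
[3, -54.58, 5.0, 0.78, 0.0, -0.0, 46.7]
[3, -58.11, 4.83, 0.88, 0.0, -0.0, 49.7]
[3, -61.63, 4.66, 0.98, 0.0, -0.0, 52.7]
[3, -65.16, 4.5, 1.08, 0.0, -0.0, 55.7]
[3, -68.68, 4.33, 1.18, 0.0, -0.0, 58.7]
pred underside ctr [278.3 236.5] top [277.8 222.5]
```

Emit:
servo_tool:
  plan:
    - [3,-2,0.3,0,0,0,1]
    - [3,-6,1,0,0,0,4]
    - [3,-10,1.8,0,0,0,8]
    - [3,-14,2.5,0,0,0,12]
    - [3,-18,3.2,0,0,0,15]
    - [3,-22,4,0,0,0,19]
    - [3,-26,4.7,0,0,0,22]
    - [3,-30,5.3,0,0,0,26]
    - [3,-34,6,0,0,0,29]
    - [3,-38,6,0,0,0,33]

```text
clock: 17.25
position: [0.5368, -0.0475, 0.18]
tool_rot: [-3.141, 0.002, 0.935]
force: [0.3, 0.8, -0.7]
grip_width: 0.0338
finger_force: 34.9
```

```bash
python3 -c "
from h import *
rows((503,-351,175,28,3,9))"
```

```text
t 17.2 pos [536.8 -47.5 180. ] rot [-1.799e+02  1.000e-01  5.360e+01] F [ 0.3  0.8 -0.7] grip 33.8 mm 35 N q7 -0.85
[3, -2.94, 1.7, 0.06, -0.1, 0.1, 2.8]
[3, -5.87, 3.4, 0.12, -0.1, 0.1, 5.7]
[3, -8.81, 5.1, 0.17, -0.1, 0.1, 8.5]
[3, -11.75, 6.8, 0.23, -0.1, 0.1, 11.4]
[3, -14.68, 8.5, 0.29, -0.1, 0.1, 14.2]
[3, -17.62, 10.2, 0.35, -0.0, 0.1, 17.1]
[3, -20.56, 11.9, 0.41, -0.0, 0.1, 19.9]
[3, -23.49, 13.6, 0.47, -0.0, 0.1, 22.7]
[3, -26.43, 15.3, 0.52, -0.0, 0.1, 25.6]
```

Emit:
servo_tool:
  plan:
    - [3,-3,1.7,0,0,0,3]
    - [3,-6.2,3.6,0,0,0,6]
    - [3,-9.4,5.4,0,0,0,9]
    - [3,-12.6,7.3,0,0,0,12]
    - [3,-15.8,9.1,0,0,0,15]
    - [3,-19,11,0,0,0,18]
    - [3,-22,12.7,0,0,0,21]
    - [3,-24.5,14.2,0,0,0,24]
    - [3,-26.4,15.3,0,0,0,25.5]
    - [3,-26.4,15.3,0,0,0,25.5]

```text
clock: 18.25
position: [0.5028, -0.3519, 0.1802]
tool_rot: [3.142, 0.003, 0.489]
force: [0.3, 1.2, 0.3]
grip_width: 0.0335
finger_force: 35.0
```

```bash
python3 -c "
from h import *
rows((503,-350.5,0,28,3,1))"
```

```text
t 18.2 pos [ 502.8 -351.9  180.2] rot [1.8e+02 1.0e-01 2.8e+01] F [0.3 1.2 0.3] grip 33.5 mm 35 N q7 -0.68
[3, 0.13, -0.11, 18.02, 0.0, 0.1, 0.0]
```

Emit:
servo_tool:
  plan:
    - [3,0.1,-0.1,2,0,0,0]
    - [3,0.1,-0.1,5,0,0,0]
    - [3,0.1,-0.1,8.5,0,0,0]
    - [3,0.1,-0.1,12,0,0,0]
    - [3,0.1,-0.1,15,0,0,0]
    - [3,0.1,-0.1,17,0,0,0]
    - [3,0.1,-0.1,18.3,0,0,0]
    - [3,0.1,-0.1,18.9,0,0,0]
    - [3,0.1,-0.1,19.1,0,0,0]
    - [3,0.1,-0.1,19.1,0,0,0]

```text
clock: 19.25
position: [0.5048, -0.3479, -0.0092]
tool_rot: [3.141, 0.0, 0.493]
force: [0.2, -1.0, -1.1]
grip_width: 0.0334
finger_force: 35.0
```

Emit:
servo_tool:
  plan:
    - [3,0,0,0.1,0,0,0]
    - [3,0,0,0.2,0,0,0]
    - [3,0,0,0.3,0,0,0]
    - [3,0,0,0.3,0,0,0]

```text
clock: 19.65
position: [0.5044, -0.3479, -0.0127]
tool_rot: [3.141, 0.001, 0.493]
force: [0.6, -0.1, -0.3]
grip_width: 0.0337
finger_force: 35.0
```

Emit:
servo_tool:
  plan:
    - [3,0,0,0.1,0,0,0]
    - [3,0,0,0.1,0,0,0]

```text
clock: 19.85
position: [0.5045, -0.3479, -0.0137]
tool_rot: [3.141, 0.001, 0.493]
force: [-0.3, 0.2, -0.6]
grip_width: 0.0337
finger_force: 35.0
```

Emit:
servo_tool:
  plan:
    - [3,-0.1,0.1,0,0,0,0]
    - [3,-0.2,0.15,0,0,0,0]
    - [3,-0.2,0.15,0.05,0,0,0]
    - [3,-0.2,0.15,0.1,0,0,0]
    - [3,-0.2,0.15,0.1,0,0,0]

```text
clock: 20.35
position: [0.5033, -0.3505, -0.0138]
tool_rot: [3.141, 0.001, 0.492]
force: [-6.3, 2.0, 18.5]
grip_width: 0.0335
finger_force: 37.4
```

Emit:
servo_tool:
  plan:
    - [3,0,0,0.05,0,0,0]
    - [3,0,0,0.1,0,0,0]
    - [3,0,0,0.1,0,0,0]

```text
clock: 20.65
position: [0.5033, -0.3505, -0.0139]
tool_rot: [3.14, 0.001, 0.492]
force: [-11.2, 7.0, 36.9]
grip_width: 0.0339
finger_force: 39.8
```

Emit:
servo_tool:
  plan:
    - [3,0,0,-0.1,0,0,0]
    - [3,0,0,-0.15,0,0,0]
    - [3.8,0,0,-0.15,0,0,0]
    - [4.4,0,0,-0.15,0,0,0]
    - [5,0,0,-0.2,0,0,0]
    - [5,0,0,-1,0,0,0]
    - [5.5,0,0,-3,0,0,0]
    - [8.5,0,0,-7,0,0,0]
    - [8.5,0,0,-12,0,0,0]
    - [8.5,0,0,-17,0,0,0]

```text
clock: 21.65
position: [0.5031, -0.3497, 0.1565]
tool_rot: [3.141, 0.001, 0.493]
force: [0.8, -0.3, 0.5]
grip_width: 0.0849
finger_force: 0.0
```

```bash
python3 -c "
from h import *
from workcell import bot
rows((540,0,180,60,8.5,1),(498,340,180,92,8.5,1))
f=bot.grab_frame('side');t=bot.grab_frame('top')
pickle.dump(f,open('side3.pkl','wb'));pickle.dump(t,open('top3.pkl','wb'))
a=cv2.resize(f['frame'][145:205,365:435],(420,360),interpolation=cv2.INTER_CUBIC)
b=cv2.resize(t['frame'][205:265,170:230],(360,360),interpolation=cv2.INTER_CUBIC)
c=cv2.resize(f['frame'][235:335,230:330],(240,240),interpolation=cv2.INTER_CUBIC)
d=cv2.resize(t['frame'][200:260,415:475],(240,240),interpolation=cv2.INTER_CUBIC)
o=np.zeros((600,780,3),np.uint8); o[:360,:420]=a; o[:360,420:]=b; o[360:,:240]=c; o[360:,260:500]=d
cv2.imwrite('pics/g10.png',o)"
```

```text
t 21.6 pos [ 503.1 -349.7  156.5] rot [1.80e+02 1.00e-01 2.82e+01] F [ 0.8 -0.3  0.5] grip 84.9 mm 0 N q7 -0.69
[8.5, 19.79, -29.07, -2.38, -0.0, 0.1, -31.8]
[8.5, 32.17, -61.01, -2.39, -0.0, 0.1, -63.8]
```

View pics/g10.png

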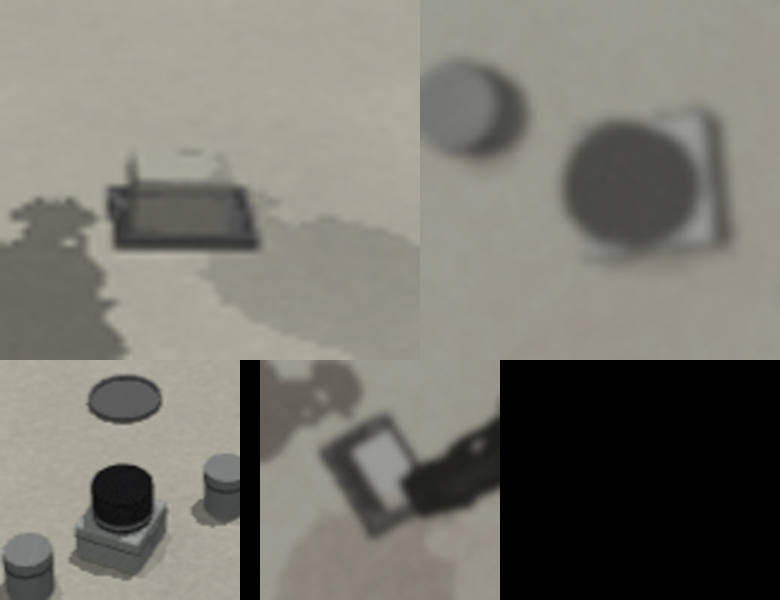

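The case sits in the oblong tray, long side along long side, at (385,465) in the lower crop. The lens disc is centred at (631,184) in the top crop and (123,483) in the side crop, upright on the box.

```bash
python3 -c "
from h import *
t=pickle.load(open('top3.pkl','rb')); f=pickle.load(open('side3.pkl','rb'))
T=lambda u,v,z:(ray(t,((u-420)/6+170-.4,v/6+205-.4),z)*1000).round(1)
S=lambda u,v,z:(ray(f,(u/2.4+230-.3,(v-360)/2.4+235-.3),z)*1000).round(1)
print('lens',T(631,184,.074),T(565,184,.074),T(631,118,.074),S(123,483,.074))
g=cv2.cvtColor(f['frame'],cv2.COLOR_BGR2GRAY)[255:325,250:310]; m=cv2.resize(g,None,fx=4,fy=4,interpolation=cv2.INTER_CUBIC)
k=max(cv2.findContours((m<45).astype(np.uint8),cv2.RETR_EXTERNAL,cv2.CHAIN_APPROX_NONE)[0],key=cv2.contourArea).reshape(-1,2)
l,r,tp=k[k[:,0].argmin()],k[k[:,0].argmax()],k[:,1].min(); print(k.min(0),k.max(0))
g=cv2.cvtColor(t['frame'],cv2.COLOR_BGR2GRAY)[205:265,180:230]; m=cv2.resize(g,None,fx=4,fy=4,interpolation=cv2.INTER_CUBIC)
k=max(cv2.findContours((m<105).astype(np.uint8),cv2.RETR_EXTERNAL,cv2.CHAIN_APPROX_NONE)[0],key=cv2.contourArea)
P=np.float32([(ray(t,(q+.5)/4-.5+[180,205],.074)*1000)[:2] for q in k.reshape(-1,2)]); print(cv2.minEnclosingCircle(P),P.min(0),P.max(0))
print('box',T(712,110,.038),T(732,243,.0),T(587,262,.038))
"
```

```text
lens [495.6 337.   74. ] [496.4 367.6  74. ] [526.2 337.7  74. ] [493.6 341.1  74. ]
[74 96] [172 196]
((494.5965270996094, 337.3884582519531), 31.7676944732666) [463.45676 306.0012 ] [524.1083  367.93677]
box [532.7 309.5  38. ] [470.4 308.6   0. ] [461.5 367.9  38. ]
```

```bash
python3 -c "
from h import *
rows((530,0,170,60,8.5,8),(497,339.5,170,92,8.5,9))"
```

```text
t 21.8 pos [ 506.2 -351.6  161.5] rot [179.5  -0.2  28.2] F [ 0.9 -0.6 -0.9] grip 85.1 mm 0 N q7 -0.69
[8.5, 2.34, -3.73, -0.13, 0.5, -0.2, -4.0]
[8.5, 4.68, -7.46, -0.26, 0.5, -0.2, -8.0]
[8.5, 7.02, -11.2, -0.39, 0.5, -0.2, -11.9]
[8.5, 9.36, -14.93, -0.52, 0.5, -0.2, -15.9]
[8.5, 11.7, -18.66, -0.65, 0.5, -0.1, -19.9]
[8.5, 14.04, -22.39, -0.78, 0.5, -0.1, -23.8]
[8.5, 16.38, -26.12, -0.91, 0.6, -0.1, -27.8]
[8.5, 18.72, -29.86, -1.04, 0.6, -0.1, -31.8]
[8.5, 20.18, -33.35, -1.07, 0.6, -0.1, -35.4]
[8.5, 21.64, -36.85, -1.09, 0.6, -0.0, -38.9]
[8.5, 23.1, -40.35, -1.12, 0.6, -0.0, -42.5]
[8.5, 24.56, -43.85, -1.15, 0.6, -0.0, -46.0]
[8.5, 26.02, -47.34, -1.17, 0.6, 0.0, -49.6]
[8.5, 27.48, -50.84, -1.2, 0.6, 0.0, -53.1]
[8.5, 28.94, -54.34, -1.22, 0.6, 0.0, -56.7]
[8.5, 30.4, -57.84, -1.25, 0.6, 0.1, -60.2]
[8.5, 31.86, -61.33, -1.27, 0.6, 0.1, -63.8]
```

Emit:
servo_tool:
  plan:
    - [8.5,2.4,-3.8,0,0,0,-4]
    - [8.5,4.8,-7.6,0,0,0,-8]
    - [8.5,7.2,-11.4,0,0,0,-12]
    - [8.5,9.6,-15.2,0,0,0,-16]
    - [8.5,12,-19,0,0,0,-20]
    - [8.5,14.4,-22.8,0,0,0,-24]
    - [8.5,16.6,-26.6,0,0,0,-28]
    - [8.5,18.8,-30.2,0,0,0,-32]
    - [8.5,20.4,-34,0,0,0,-36]
    - [8.5,22,-37.8,0,0,0,-40]

```text
clock: 22.75
position: [0.5184, 0.0887, 0.1544]
tool_rot: [3.141, 0.001, 1.194]
force: [1.7, -0.7, -0.7]
grip_width: 0.085
finger_force: 0.0
```

```bash
python3 -c "
from h import *
rows((497,339.5,150,92,8.5,6),(497,339.5,16,92,8.5,1))"
```

```text
t 22.8 pos [518.4  88.7 154.4] rot [1.80e+02 1.00e-01 6.84e+01] F [ 1.7 -0.7 -0.7] grip 85.0 mm 0 N q7 -0.91
[8.5, 3.76, -1.87, 0.07, 0.0, 0.1, -3.9]
[8.5, 7.51, -3.74, 0.14, 0.0, 0.1, -7.9]
[8.5, 11.27, -5.61, 0.21, 0.0, 0.1, -11.8]
[8.5, 15.02, -7.48, 0.28, 0.0, 0.1, -15.7]
[8.5, 18.78, -9.35, 0.35, 0.0, 0.1, -19.7]
[8.5, 22.53, -11.22, 0.42, 0.0, 0.1, -23.6]
[8.5, 22.54, -11.23, 13.82, 0.0, 0.1, -23.6]
```

Emit:
servo_tool:
  plan:
    - [8.5,4,-2,0,0,0,-4]
    - [8.5,8,-4,0,0,0,-8]
    - [8.5,12,-6,0,0,0,-12]
    - [8.5,16,-8,0,0,0,-16]
    - [8.5,20,-10,0,0,0,-20]
    - [8.5,22.3,-11.1,0,0,0,-23.5]
    - [8.5,22.3,-11.1,0.4,0,0,-23.5]
    - [8.5,22.3,-11.1,2,0,0,-23.5]
    - [8.5,22.3,-11.1,4,0,0,-23.5]
    - [8.5,22.3,-11.1,4,0,0,-23.5]

```text
clock: 23.75
position: [0.4975, 0.3329, 0.1109]
tool_rot: [-3.138, 0.004, 1.599]
force: [-0.0, 0.7, -0.2]
grip_width: 0.0847
finger_force: 0.0
```

```bash
python3 -c "
from h import *
rows((497,339.5,16,92,8.5,1))"
```

```text
t 23.8 pos [497.5 332.9 110.9] rot [-179.8    0.2   91.6] F [-0.   0.7 -0.2] grip 84.7 mm 0 N q7 -1.01
[8.5, 0.7, 0.01, 9.49, -0.2, 0.2, -0.4]
```

Emit:
servo_tool:
  plan:
    - [8.5,0.3,0,1,0,0,0]
    - [8.5,0.3,0,3,0,0,0]
    - [8.5,0.3,0,5,0,0,0]
    - [8.5,0.3,0,7,0,0,0]
    - [8.5,0.3,0,8.7,0,0,0]
    - [8.5,0.3,0,9.5,0,0,0]
    - [8.5,0.3,0,9.8,0,0,0]
    - [8.5,0.3,0,9.8,0,0,0]

```text
clock: 24.55
position: [0.4982, 0.3384, 0.0158]
tool_rot: [-3.141, 0.001, 1.601]
force: [-0.3, 0.5, 0.4]
grip_width: 0.085
finger_force: 0.0
```

Emit:
servo_tool:
  plan:
    - [7,0,0,0,0,0,0]
    - [6.2,0,0,0,0,0,0]
    - [5.7,0,0,0,0,0,0]
    - [5.2,0,0,0,0,0,0]
    - [5.2,0,0,0,0,0,0]
    - [5.2,0,0,0,0,0,0]
  force: 40

```text
clock: 25.15
position: [0.4981, 0.3384, 0.0164]
tool_rot: [-3.141, 0.001, 1.601]
force: [-3.7, -2.1, 9.4]
grip_width: 0.0547
finger_force: 40.7
```

Emit:
servo_tool:
  plan:
    - [5,0,0,0,0,0,0]
    - [5,0,0,-0.2,0,0,0]
    - [5,0,0,-0.6,0,0,0]
    - [5,0,0,-1.5,0,0,0]
    - [5,0,0,-3,0,0,0]
    - [5,0,0,-5,0,0,0]
    - [5,0,0,-7.5,0,0,0]
    - [5,0,0,-9.5,0,0,0]
    - [5,0,0,-10.5,0,0,0]
    - [5,0,0,-10.5,0,0,0]
  force: 60

```text
clock: 26.15
position: [0.4988, 0.3387, 0.1224]
tool_rot: [3.14, -0.0, 1.601]
force: [-0.1, -0.1, -2.2]
grip_width: 0.0541
finger_force: 63.7
```

```bash
python3 -c "
from h import *
from workcell import bot
rows((614.5,154,122,100,5,8))
f=bot.grab_frame('side'); p=bot.observe()['position']
print('pred top ctr',proj(f,p+[0,0,.0576]),'underside',proj(f,p+[0,0,.0216]),'underside front',proj(f,p+[-.0,.028,.0216]))
g=cv2.cvtColor(f['frame'],cv2.COLOR_BGR2GRAY); 
for v in range(205,262,3): print(v,g[v,255:300:4])
cv2.imwrite('pics/lens.png',f['frame'])
"
```

```text
t 26.1 pos [498.8 338.7 122.4] rot [179.9  -0.   91.7] F [-0.1 -0.1 -2.2] grip 54.1 mm 64 N q7 -1.01
[5, -2.35, 1.38, 0.01, 0.1, -0.0, -1.0]
[5, -4.7, 2.75, 0.01, 0.1, -0.0, -2.1]
[5, -7.05, 4.13, 0.02, 0.1, -0.0, -3.1]
[5, -9.4, 5.51, 0.02, 0.1, -0.0, -4.1]
[5, -11.75, 6.88, 0.03, 0.1, -0.0, -5.2]
[5, -14.1, 8.26, 0.04, 0.1, -0.0, -6.2]
[5, -16.45, 9.64, 0.04, 0.1, -0.0, -7.3]
[5, -18.8, 11.02, 0.05, 0.1, -0.0, -8.3]
pred top ctr [278.40281849 244.91561053] underside [278.91744905 258.97335818] underside front [271.48198275 266.14821891]
205 [ 38  25  25  27  28  26  27  25  25  21  98 181]
208 [ 48  23  26  25  29  26  24  26  27  25 128 186]
211 [ 46  28  26  26  28  25  26  25  26  24 119 174]
214 [ 45  37  26  27  24  23  25  27  25  26  27 131]
217 [ 24  70  26  25  26  25  26  25  27  29  43 123]
220 [25 36 39 27 27 29 24 26 24 25 42 44]
223 [26 24 24 24 28 27 27 24 27 26 71 46]
226 [ 23  25  26  27  27  25  26  25  24  24 115  31]
229 [23 23 27 22 80 60 26 27 83 27 47 27]
232 [ 25  25  26  32 186 190 136  27  21  24  96  28]
235 [180  24  26  35 186 186 185  28  22  27  25  28]
238 [183 123  40  19 177 117  95  79  24  83  25  29]
241 [179 149  65  16  18  20  16  18  28  24  24  27]
244 [184 154  68  17  16  17  21  17  25  26  26  25]
247 [184 166  68  17  16  18  17  15  31  27  25  44]
250 [179 182  71  17  18  19  17  15  45  41  27 185]
253 [180 179 111  21  17  15  15  19  37  41  24 181]
256 [182 180 181  18  17  21  22  20  39  49  24 179]
259 [184 181 183  19  23  21  19  22  39  52 164 179]
```

Emit:
servo_tool:
  plan:
    - [5,-1.2,0.7,0,0,0,0]
    - [5,-3.6,2.1,0,0,0,-1]
    - [5,-6,3.5,0,0,0,-2]
    - [5,-8.4,4.9,0,0,0,-3]
    - [5,-11,6.4,0,0,0,-4]
    - [5,-13.6,7.9,0,0,0,-5]
    - [5,-16,9.4,0,0,0,-6]
    - [5,-18,10.5,0,0,0,-7]
    - [5,-19,11.1,0,0,0,-8]
    - [5,-19,11.1,0,0,0,-8]

```text
clock: 27.2
position: [0.6153, 0.1485, 0.1193]
tool_rot: [-3.139, 0.002, 1.738]
force: [0.1, -0.2, -2.5]
grip_width: 0.0542
finger_force: 63.7
```

```bash
python3 -c "
from h import *
rows((615,151.5,-14,100,5,1))"
```

```text
t 27.2 pos [615.3 148.5 119.3] rot [-1.799e+02  1.000e-01  9.960e+01] F [ 0.1 -0.2 -2.5] grip 54.2 mm 64 N q7 -0.52
[5, 0.33, 0.05, 13.33, -0.1, 0.1, -0.4]
```

Emit:
servo_tool:
  plan:
    - [5,0.1,0,1.5,0,0,0]
    - [5,0.1,0,4,0,0,0]
    - [5,0.1,0,7,0,0,0]
    - [5,0.1,0,9.5,0,0,0]
    - [5,0.1,0,11.5,0,0,0]
    - [5,0.1,0,12.6,0,0,0]
    - [5,0.1,0,13.2,0,0,0]
    - [5,0.1,0,13.3,0,0,0]
    - [5,0.1,0,13.3,0,0,0]

```text
clock: 28.1
position: [0.6148, 0.1529, -0.0117]
tool_rot: [-3.142, 0.001, 1.741]
force: [0.4, -0.9, -2.0]
grip_width: 0.0544
finger_force: 63.7
```

Emit:
servo_tool:
  plan:
    - [5,0,0,0.1,0,0,0]
    - [5,0,0,0.2,0,0,0]
    - [5,0,0,0.2,0,0,0]

```text
clock: 28.4
position: [0.6147, 0.1525, -0.014]
tool_rot: [-3.141, 0.001, 1.74]
force: [-0.0, -0.2, -2.8]
grip_width: 0.0545
finger_force: 63.7
```

Emit:
servo_tool:
  plan:
    - [5,0,0,0.1,0,0,0]
    - [5,0,0,0.2,0,0,0]
    - [5,0,0,0.3,0,0,0]
    - [5,0,0,0.3,0,0,0]

```text
clock: 28.8
position: [0.6145, 0.1525, -0.0174]
tool_rot: [-3.141, 0.001, 1.74]
force: [0.2, 0.2, -1.9]
grip_width: 0.0543
finger_force: 63.7
```

Emit:
servo_tool:
  plan:
    - [5,0,0,0.1,0,0,0]
    - [5,0,0,0.1,0,0,0]

```text
clock: 29.0
position: [0.6146, 0.1526, -0.0183]
tool_rot: [-3.141, 0.001, 1.741]
force: [0.2, -0.5, -2.7]
grip_width: 0.0546
finger_force: 63.7
```

Emit:
servo_tool:
  plan:
    - [5,0,0,0.07,0,0,0]
    - [5,0,0,0.1,0,0,0]

```text
clock: 29.2
position: [0.6146, 0.1526, -0.0185]
tool_rot: [-3.141, 0.001, 1.74]
force: [-7.2, -3.0, 16.5]
grip_width: 0.0546
finger_force: 65.3
```

Emit:
servo_tool:
  plan:
    - [5,0,0,-0.06,0,0,0]
    - [5.8,0,0,-0.06,0,0,0]
    - [6.4,0,0,-0.06,0,0,0]
    - [7.4,0,0,-0.06,0,0,0]
    - [7.4,0,0,-0.1,0,0,0]
    - [7.4,0,0,-1,0,0,0]
    - [8.5,0,0,-3,0,0,0]
    - [8.5,0,0,-6,0,0,0]
    - [8.5,0,0,-10,0,0,0]
    - [8.5,0,0,-14,0,0,0]
  force: 40

```text
clock: 30.2
position: [0.6143, 0.1527, 0.1227]
tool_rot: [-3.141, 0.001, 1.741]
force: [0.6, 1.0, -0.3]
grip_width: 0.085
finger_force: 0.0
```

```bash
cat > m.py <<'E'
from h import *
def box(f,roi,z,fx=4,blk=None):
    pass
E
python3 -c "
from h import *
from workcell import bot
rows((497,339,122,97,8.5,6))
f=bot.grab_frame('side');t=bot.grab_frame('top')
pickle.dump(f,open('side4.pkl','wb'));pickle.dump(t,open('top4.pkl','wb'))
# lens: black barrel in side view
g=cv2.cvtColor(f['frame'],cv2.COLOR_BGR2GRAY)
print('lens pred top/bottom ctr',proj(f,[.615,.1525,.039]),proj(f,[.615,.1525,.003]))
for v in range(218,264,3): print(v,g[v,255:311:4])
"
```

```text
t 30.2 pos [614.3 152.7 122.7] rot [-179.9    0.    99.7] F [ 0.6  1.  -0.3] grip 85.0 mm 0 N q7 -0.52
[8.5, 3.39, -1.4, 0.01, -0.1, 0.0, 0.5]
[8.5, 6.78, -2.8, 0.02, -0.1, 0.0, 0.9]
[8.5, 10.17, -4.21, 0.03, -0.1, 0.0, 1.4]
[8.5, 13.56, -5.61, 0.05, -0.1, 0.0, 1.8]
[8.5, 16.95, -7.01, 0.06, -0.1, 0.0, 2.3]
[8.5, 20.34, -8.41, 0.07, -0.1, 0.0, 2.7]
lens pred top/bottom ctr [281.22573829 239.61526181] [281.60082086 251.00983882]
218 [101 101 102  97  96  43  78 151 172 173 124 119 145 150]
221 [ 76 101 103  96  40  68 151 172 172 156 112 161 136  99]
224 [ 45  44  50  57  47 152 164 174 170 156 129  99 111 124]
227 [ 92  57  45  43 158 163 177 171 176 116 137 137 124 126]
230 [111 110  91 129 153 176 175 175 177 125 121 101 127 137]
233 [177 175 177 177 178 181 177 176 174 177 174 177 157 111]
236 [173 175 175 176 177  75  24  22  43 177 173 174 171 173]
239 [171 175 173 174 101  23  24  23  24  67 176 174 173 174]
242 [172 170 173 173  20  24  23  23  22  23 174 177 177 172]
245 [174 171 170 172  17  17  20  14  21  20 139 175 174 174]
248 [173 170 176 130  24  19  19  16  22  19  75 176 172 174]
251 [173 174 171  79  37  20  19  17  17  48  85 156 152 150]
254 [167 173 169  73  48  37  20  22  44  62  55 152 151 150]
257 [111 109 164 144  57  48  37  30  38  56  85  90 140 149]
260 [112 110 109 109 109  74  63  61  66  88  89  88  88  87]
263 [113 113 110 109 111 111 110  99  88  89  88  87  90  88]
```

The brightness grid shows the lens dark and symmetric about column 282, rows 236–257, which matches the large round tray. Now the box: earlier corner measurements give a centre of about (496.5, 340.5) and 8° of turn.

Emit:
servo_tool:
  plan:
    - [8.5,3.4,-1.4,0,0,0,0]
    - [8.5,7,-2.9,0,0,0,1]
    - [8.5,11,-4.6,0,0,0,1]
    - [8.5,15,-6.3,0,0,0,2]
    - [8.5,18.5,-7.7,0,0,0,2]
    - [8.5,20.5,-8.5,0,0,0,2]
    - [8.5,20.5,-8.5,0,0,0,2]
    - [8.5,20.5,-8.5,2,0,0,2]
    - [8.5,20.5,-8.5,3,0,0,2]
    - [8.5,20.5,-8.5,3,0,0,2]

```text
clock: 31.3
position: [0.496, 0.3392, 0.0895]
tool_rot: [-3.139, 0.002, 1.705]
force: [0.7, 1.4, -0.3]
grip_width: 0.0851
finger_force: 0.0
```

```bash
python3 -c "
from h import *
rows((496.5,340.5,-25,98,8.5,1))"
```

```text
t 31.3 pos [496.  339.2  89.5] rot [-1.799e+02  1.000e-01  9.770e+01] F [ 0.7  1.4 -0.3] grip 85.1 mm 0 N q7 -0.95
[8.5, 0.14, 0.1, 11.45, -0.1, 0.1, -0.3]
```

Emit:
servo_tool:
  plan:
    - [8.5,0,0,1.5,0,0,0]
    - [8.5,0,0,4,0,0,0]
    - [8.5,0,0,6.5,0,0,0]
    - [8.5,0,0,8.5,0,0,0]
    - [8.5,0,0,9.8,0,0,0]
    - [8.5,0,0,10.6,0,0,0]
    - [8.5,0,0,11.2,0,0,0]
    - [8.5,0,0,11.6,0,0,0]
    - [8.5,0,0,11.6,0,0,0]

```text
clock: 32.2
position: [0.4963, 0.3403, -0.0253]
tool_rot: [-3.141, 0.001, 1.706]
force: [0.0, 0.3, 0.5]
grip_width: 0.0851
finger_force: 0.0
```

Emit:
servo_tool:
  plan:
    - [7.5,0,0,0,0,0,0]
    - [6.9,0,0,0,0,0,0]
    - [6.5,0,0,0,0,0,0]
    - [6,0,0,0,0,0,0]
    - [6,0,0,0,0,0,0]
    - [6,0,0,0,0,0,0]
  force: 40

```text
clock: 32.8
position: [0.4967, 0.3405, -0.0246]
tool_rot: [3.141, 0.0, 1.705]
force: [0.5, -0.4, 7.8]
grip_width: 0.0635
finger_force: 43.5
```

Emit:
servo_tool:
  plan:
    - [6,0,0,0,0,0,0]
    - [6,0,0,0,0,0,0]
    - [6,0,0,-0.3,0,0,0]
    - [6,0,0,-0.8,0,0,0]
    - [6,0,0,-2,0,0,0]
    - [6,0,0,-4,0,0,0]
    - [6,0,0,-6,0,0,0]
    - [6,0,0,-8,0,0,0]
    - [6,0,0,-9,0,0,0]
    - [6,0,0,-9,0,0,0]
  force: 70

```text
clock: 33.8
position: [0.4968, 0.3407, 0.0662]
tool_rot: [3.14, -0.0, 1.705]
force: [-0.1, -0.1, -4.0]
grip_width: 0.0629
finger_force: 77.2
```

```bash
python3 -c "
from h import *
rows((471.5,1.5,66,100,6,9))"
```

```text
t 33.8 pos [496.8 340.7  66.2] rot [179.9  -0.   97.7] F [-0.1 -0.1 -4. ] grip 62.9 mm 77 N q7 -0.97
[6, -3.7, -0.78, 0.0, 0.1, -0.0, -0.3]
[6, -7.39, -1.57, 0.0, 0.1, -0.0, -0.5]
[6, -11.09, -2.35, 0.0, 0.1, -0.0, -0.8]
[6, -14.79, -3.14, 0.0, 0.1, -0.0, -1.0]
[6, -18.49, -3.92, 0.0, 0.1, -0.0, -1.3]
[6, -22.18, -4.71, 0.0, 0.1, -0.0, -1.5]
[6, -25.88, -5.49, 0.0, 0.1, -0.0, -1.8]
[6, -29.58, -6.28, 0.0, 0.1, -0.0, -2.0]
[6, -33.28, -7.06, 0.0, 0.1, -0.0, -2.3]
```

Emit:
servo_tool:
  plan:
    - [6,-1.5,-0.3,-1,0,0,0]
    - [6,-4.5,-1,-2,0,0,0]
    - [6,-8,-1.7,-3,0,0,0]
    - [6,-12,-2.5,-3,0,0,0]
    - [6,-16,-3.4,-3,0,0,-1]
    - [6,-20,-4.2,-3,0,0,-1]
    - [6,-24,-5.1,-3,0,0,-2]
    - [6,-28,-5.9,-3,0,0,-2]
    - [6,-31,-6.6,-3,0,0,-2]
    - [6,-32.7,-6.9,-3,0,0,-2.3]

```text
clock: 34.8
position: [0.4704, 0.0035, 0.0945]
tool_rot: [-3.139, 0.002, 1.743]
force: [-0.0, 0.2, -2.9]
grip_width: 0.0632
finger_force: 77.6
```

Emit:
servo_tool:
  plan:
    - [6,-0.5,-0.1,0,0,0,0]
    - [6,-0.5,-0.1,1,0,0,0]
    - [6,-0.5,-0.1,3,0,0,0]
    - [6,-0.5,-0.1,5,0,0,0]
    - [6,-0.5,-0.1,6,0,0,0]
    - [6,-0.5,-0.1,6,0,0,0]

```text
clock: 35.4
position: [0.4707, 0.003, 0.0336]
tool_rot: [-3.138, -0.0, 1.747]
force: [0.0, -0.1, -3.6]
grip_width: 0.0633
finger_force: 77.5
```

```bash
python3 -c "
from h import *
from workcell import bot
rows((471.8,1.3,-18,100,6,1))
f=bot.grab_frame('side');p=bot.observe()['position']
print('pred underside corners',[proj(f,p+[dx,dy,.025]).round(1) for dx,dy in ((.026,.037),(-.037,.026),(-.026,-.037))])
print('tray outer corners',[proj(f,[.4718+dx,.0013+dy,.008]).round(1) for dx,dy in ((.036,.051),(-.051,.036),(-.036,-.051))])
cv2.imwrite('pics/g11.png',cv2.resize(f['frame'][180:280,300:420],(720,600),interpolation=cv2.INTER_CUBIC))"
```

```text
t 35.4 pos [470.7   3.   33.6] rot [-179.8   -0.   100.1] F [ 0.  -0.1 -3.6] grip 63.3 mm 78 N q7 -0.48
[6, -0.19, 0.1, 5.16, -0.2, -0.0, 0.1]
pred underside corners [array([342.4, 224.6]), array([366.2, 229.3]), array([372.2, 216.8])]
tray outer corners [array([336.1, 242. ]), array([368.4, 248.8]), array([376.5, 231. ])]
```

View pics/g11.png

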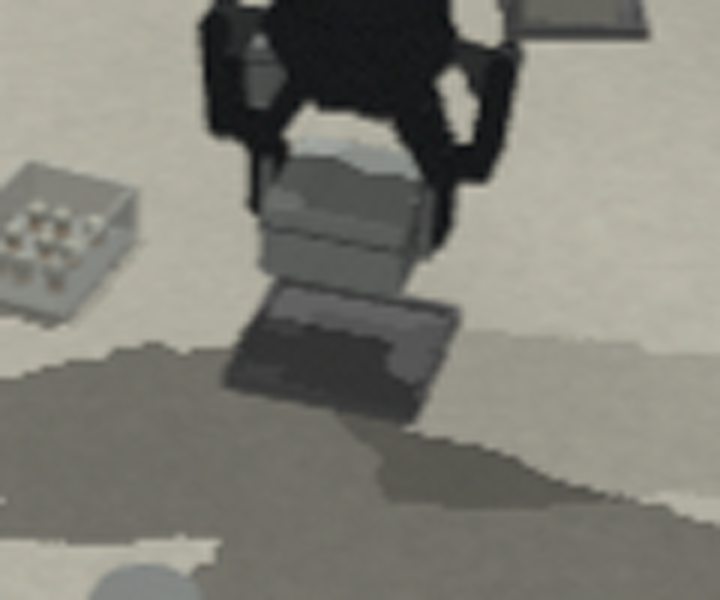

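The box hangs level above the square tray. Its underside corners are at (262,270) and (408,295) and the tray corners at (225,383) and (405,422). The two are parallel and within about 2 mm; I'll add a small correction and lower.

Emit:
servo_tool:
  plan:
    - [6,-0.1,0.1,0.8,0,0,0]
    - [6,-0.2,0.15,2,0,0,0]
    - [6,-0.2,0.15,3.2,0,0,0]
    - [6,-0.2,0.15,4.2,0,0,0]
    - [6,-0.2,0.15,4.8,0,0,0]
    - [6,-0.2,0.15,5.1,0,0,0]
    - [6,-0.2,0.15,5.2,0,0,0]
    - [6,-0.2,0.15,5.2,0,0,0]

```text
clock: 36.25
position: [0.4735, 0.0002, -0.0169]
tool_rot: [-3.141, 0.001, 1.746]
force: [-1.0, -0.4, -2.5]
grip_width: 0.0632
finger_force: 77.6
```

Emit:
servo_tool:
  plan:
    - [6,0,0,0.05,0,0,0]
    - [6,0,0,0.1,0,0,0]
    - [6,0,0,0.1,0,0,0]

```text
clock: 36.55
position: [0.4735, 0.0001, -0.0179]
tool_rot: [-3.141, 0.001, 1.746]
force: [0.2, -0.5, -3.9]
grip_width: 0.0631
finger_force: 77.6
```

Emit:
servo_tool:
  plan:
    - [6,0,0,0.1,0,0,0]
    - [6,0,0,0.2,0,0,0]
    - [6,0,0,0.3,0,0,0]
    - [6,0,0,0.3,0,0,0]

```text
clock: 36.95
position: [0.4734, 0.0001, -0.0205]
tool_rot: [-3.141, 0.001, 1.746]
force: [-5.7, -1.0, 18.0]
grip_width: 0.0627
finger_force: 79.9
```

Emit:
servo_tool:
  plan:
    - [6,0,0,0.1,0,0,0]
    - [6,0,0,0.1,0,0,0]

```text
clock: 37.15
position: [0.4735, 0.0001, -0.0205]
tool_rot: [3.142, 0.002, 1.746]
force: [-13.2, 0.1, 49.7]
grip_width: 0.0635
finger_force: 83.5
```

Emit:
servo_tool:
  plan:
    - [6,0,0,-0.1,0,0,0]
    - [6,0,0,-0.15,0,0,0]
    - [6.6,0,0,-0.15,0,0,0]
    - [7.2,0,0,-0.15,0,0,0]
    - [8.5,0,0,-0.15,0,0,0]
    - [8.5,0,0,-0.2,0,0,0]
    - [8.5,0,0,-1,0,0,0]
    - [8.5,0,0,-3,0,0,0]
    - [8.5,0,0,-6,0,0,0]
    - [8.5,0,0,-10,0,0,0]
  force: 40

```text
clock: 38.15
position: [0.4725, 0.0004, 0.0787]
tool_rot: [-3.139, 0.0, 1.746]
force: [0.9, 0.3, 0.1]
grip_width: 0.085
finger_force: 0.0
```

Emit:
servo_tool:
  plan:
    - [8.5,-3,0,-4,0,0,0]
    - [8.5,-8,0,-8,0,0,0]
    - [8.5,-13,0,-10,0,0,0]
    - [8.5,-18,0,-10,0,0,0]
    - [8.5,-22,0,-10,0,0,0]
    - [8.5,-22,0,-10,0,0,0]
    - [8.5,-22,0,-10,0,0,0]

```text
clock: 38.85
position: [0.5114, -0.2175, 0.1783]
tool_rot: [-3.141, 0.0, 1.743]
force: [0.0, 0.6, 0.2]
grip_width: 0.0848
finger_force: 0.0
```

```bash
python3 -c "
from h import *
from workcell import bot
rows((471.8,1.3,150,100,6,1))
f=bot.grab_frame('side');t=bot.grab_frame('top')
f0=pickle.load(open('side0.pkl','rb'));t0=pickle.load(open('top0.pkl','rb'))
for n,a,b in (('side',f,f0),('top',t,t0)):
    d=np.abs(a['frame'].astype(int)-b['frame']).max(2)
    for k,r in dict(carton=((240,296,180,232),(288,350,128,168)),tub=((290,326,206,234),(308,340,179,203)),decoy1=((228,256,305,338),(166,190,212,233)),decoy2=((312,336,272,302),(229,252,244,266))).items():
        u0,u1,v0,v1=r[n=='top']; print(n,k,(d[v0:v1,u0:u1]>30).sum())
g=cv2.cvtColor(f['frame'],cv2.COLOR_BGR2GRAY)
print('box pred top corners',[proj(f,[.473+dx,.0005+dy,.041]).round(1) for dx,dy in ((.026,.037),(-.037,.026),(-.026,-.037),(.037,-.026))],'inner floor',[proj(f,[.4725+dx,.0013+dy,.008]).round(1) for dx,dy in ((.0324,.0463),(-.0463,.0324),(-.0324,-.0463))])
for v in range(206,256,3): print(v,g[v,332:382:3])
"
```

```text
t 38.9 pos [ 511.4 -217.5  178.3] rot [-180.     0.    99.9] F [0.  0.6 0.2] grip 84.8 mm 0 N q7 0.15
[6, 22.23, -0.14, 2.82, -0.0, 0.0, -0.1]
side carton 0
side tub 130
side decoy1 0
side decoy2 0
top carton 0
top tub 40
top decoy1 0
top decoy2 0
box pred top corners [array([342. , 229.9]), array([365.5, 234.6]), array([371.5, 222. ]), array([348.8, 217.7])] inner floor [array([337.9, 241.4]), array([367. , 247.4]), array([374.3, 231.4])]
206 [105 104 105 104 104 104 104 104 104 157 156 166 165 165 166 164 149]
209 [105 104 105 104 103 103 104 106 107 104 105 104 114 106 106 160 169]
212 [102 104 103 106 106 105 104 104 103 103 105 106 104 104 105 112 167]
215 [103 103 103 104 103 103 100 103 105 103 104 158 145 119 167 165 166]
218 [103 104 104 103 104 104  94 101 101 104 103 154 162 160 161 164 164]
221 [104 104 104 103 104 107 106  96  95  98 100 103 102 128 164 166 166]
224 [104 104 104 103 102 157 151 148 109  98  97  96  95  90 102 103 158]
227 [103 106 106 105 132 154 150 149 152 152 109  95  93  81 102 103 106]
230 [105 104 104  99 138 149 148 151 152 152 151 149  75  64  81 103 102]
233 [165 119 112  92  84  84  88  89 121 140 148 142  65  60  62  95 101]
236 [163 165 164  82  86  86  83  67  78  83  87  81  70  51  58 101 102]
239 [164 161 140  58  87  87  88  85  86  86  87  75  55  60  84 103 103]
242 [165 165  75  74  57  76  82  86  87  87  86  80  49  55 100 101 101]
245 [164 164 150  93  62  56  59  75  58  66  83  82  73  68 103 101 101]
248 [166 168 169 166 164 164 165 142  93  62  54  58  71 117 103 103 102]
251 [163 167 165 166 166 166 166 166 163 162 161 166 153 163 147 103 101]
254 [166 166 164 166 165 169 166 164 163 164 164 163 166 160 162 166 105]
```

The box sits at its predicted pixels (lid corners near columns 342–371) with the tray rim visible around it. The carton and loose pots are unchanged, and the changed tub pixels fit the arm's shadow. I'm handing in.

```bash
python3 -c "
from workcell import bot
print(bot.job_done())"
```

```text
the job is handed in; nothing more can be done
None
```

The job is handed in at about 39 s: the pot, case, lens and box were each taken from the top down and set upright in their own trays, and the carton and tub were left where they stood.

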